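# Put the condiments away in the roll-top bin and run its lid down

## Task

Tidy the condiments on the worktop away: stand all the capped spice jars upright in the back lane of the pulled-out tray and all the squat round tins upright in its front lane, then push the tray fully home into the roll-top bin. Then push the spring-centred switch beside the bin toward the robot and keep it pushed until the lid has rolled fully down, and let the switch spring back to the middle; do not disturb the mug and the cup.

Things in the scene. Friction and masses are not known exactly. Their poses are not given: they have to be found in the camera images.
- roll_bin: The fixed roll-top wooden bin, 326 deep (x), 320 wide, 198 high, open front facing the robot. Origin: middle of its underside; x to its back, y to its left, z up. The lid starts rolled back over the rear half, its front edge above the origin, so the front half is open from above. On its left cheek is the grey switch console: x -153 to -3, y 162 to 224 in this frame, 132 high.
- roll_lid (a joint): Angle of the slatted lid, rad: 0 to 0.1 = rolled back (open, as at the start), 1.62 = fully down over the front. While the switch is pushed toward the robot the lid runs down by itself, about 4 s in all; if the switch is let go early a ratchet stops the lid at the next notch, and pushing again goes on. It cannot be raised again, so the loaded tray must be home first.
- lid_switch (a joint): Angle of the toggle on top of the console, rad: 0 = upright in the middle, +0.35 = fully tipped toward the robot (-x of the bin; the lid runs down), -0.35 = fully tipped away (nothing happens). Springs back to the middle by itself; about 4 N at the tip tips it fully. The lid runs when it is over about 0.15.
- switch_tip (a point): Top end of the toggle, a black upright paddle 12 thick (x of the bin), 22 wide (y), standing 53 above the console top; this point is 186 above the worktop when centred. It pivots 56 below this point about an axis along the bin's y.
- tray (a joint): Position of the two-lane wooden tray on its runners, m: 0 = fully home in the bin, 0.17 = drawn out as far as it goes toward the robot (it starts 0.155 to 0.17 out). It slides along the bin's x with about 5 N friction and cannot tip or come off.
- back_lane (a point): Centre of the floor of the tray's back lane (the one nearer the bin, for the spice jars); axes as the bin: x to the back, y to the left along the lane. The lane is 66 wide inside (x) and 254 long (y), walls 46 above its floor, which is 22 above the worktop.
- front_lane (a point): Centre of the floor of the tray's front lane (the one nearer the robot, for the tins); same axes as the back lane, 76.5 in front of it; 76 wide inside, same length, walls and floor height.
- tray_pull (a point): Middle of the front face of the dark wooden pull on the tray's front, 56 above the worktop: a block 12 thick (x), 70 wide (y), its top 64 and its underside 34 above the worktop. Pushing on it toward the bin slides the tray home; it then lies about 111 in front of the bin's origin.
- jar_1_mid (a point): Centre (half-way up) of a capped spice jar, upright, round, 45 in diameter, 106 high: a straight body with a screw cap 1.5 wider on its top 21, where it is best gripped. Some jars are absent (None).
- jar_2_mid (a point): Centre (half-way up) of a capped spice jar, upright, round, 45 in diameter, 106 high: a straight body with a screw cap 1.5 wider on its top 21, where it is best gripped. Some jars are absent (None).
- jar_3_mid (a point): Centre (half-way up) of a capped spice jar, upright, round, 45 in diameter, 106 high: a straight body with a screw cap 1.5 wider on its top 21, where it is best gripped. Some jars are absent (None).
- tin_1_mid (a point): Centre (half-way up) of a squat round metal tin with a push-on lid, lid upward, 60 in diameter, 50 high. One tin or jar may be absent (None).
- tin_2_mid (a point): Centre (half-way up) of a squat round metal tin with a push-on lid, lid upward, 60 in diameter, 50 high. One tin or jar may be absent (None).
- mug_mid (a point): Centre of a two-tone mug 82 in diameter, 94 high, with a handle: leave it alone.
- cup_mid (a point): Centre of a small brown cup 67 in diameter, 58 high, with a handle: leave it alone.
There are look-alikes about, which are no part of the job. What is shaped like the part that bears jar_3_mid but blue is not meant. Leave any purple or red look-alike of the part that bears tin_1_mid alone.

How it is judged:
On the way, in this order (a step that is already met when the one before it is completed fails the run):
1. every spice jar stands in the back lane and every squat tin in the front lane (x of jar_1_mid in the frame of back_lane between -0.022 and 0.022 m and y of jar_1_mid in the frame of back_lane between -0.118 and 0.118 m and z of jar_1_mid in the frame of back_lane between 0.043 and 0.063 m and angle between each of jar_1_mid, jar_2_mid, jar_3_mid, tin_1_mid, tin_2_mid's own z axis and vertical below 0.2 rad and x of jar_2_mid in the frame of back_lane between -0.022 and 0.022 m and y of jar_2_mid in the frame of back_lane between -0.118 and 0.118 m and z of jar_2_mid in the frame of back_lane between 0.043 and 0.063 m and x of jar_3_mid in the frame of back_lane between -0.022 and 0.022 m and y of jar_3_mid in the frame of back_lane between -0.118 and 0.118 m and z of jar_3_mid in the frame of back_lane between 0.043 and 0.063 m and x of tin_1_mid in the frame of front_lane between -0.022 and 0.022 m and y of tin_1_mid in the frame of front_lane between -0.118 and 0.118 m and z of tin_1_mid in the frame of front_lane between 0.015 and 0.035 m and x of tin_2_mid in the frame of front_lane between -0.022 and 0.022 m and y of tin_2_mid in the frame of front_lane between -0.118 and 0.118 m and z of tin_2_mid in the frame of front_lane between 0.015 and 0.035 m), for 0.3 s.
2. the loaded tray is fully home (value of joint tray below 0.008 m), for 0.3 s.
3. the switch is held toward the robot with the tray home (value of joint tray below 0.008 m and value of joint lid_switch above 0.15 rad), for 0.8 s.
4. the lid has run fully down while the switch is held (all of step 3 and value of joint roll_lid above 1.5 rad), for 0.1 s.
At the end, for the whole second after the job is handed in: Every spice jar present stands upright (within 0.2 rad) on the floor of the back lane and every squat tin present on that of the front lane, the tray is home (within 8 mm), the lid is down (over 1.5 rad) and the switch is back in the middle (within 0.06 rad) (all of step 1 and value of joint tray below 0.008 m and value of joint roll_lid above 1.5 rad and value of joint lid_switch between -0.06 and 0.06 rad); the robot touches nothing.
It fails at once if the mug or the cup is moved more than 40 mm (distance of any of mug_mid, cup_mid from where it was at the start of the episode above 0.04 m).
Of jar_1, jar_2, jar_3, tin_1, tin_2 only 4 to 5 are there at a start; the rules pass over those that are not, and their reading is None.
At some moment in a run one of tin_1, tin_2 may be knocked a few centimetres aside while the robot is not near it.
It also fails if it takes over 210 s, if anything falls off the work surface, if the arm or the gripper's body presses on something with over 40 N, if the wrist force passes 120 N, or if a joint passes its speed limit or range.

## Robot

A 7-joint arm with a two-finger parallel gripper is mounted at the origin on a cart in front of the work surface, level with it; the furniture and walls round the work are solid. World frame = base frame: x ahead of the robot, y to its left, z up, the work surface at z = 0. Lengths are in m, angles in rad, forces in N, time in s.
With the tool pointing down it reaches from about 0.425 to 0.925 m from the base axis. Payload 6.8 kg.
Tool frame: the origin (TCP) lies midway between the tips of the shut fingers; the grasp point (between the pads) lies r.grasp_offset behind it (r.grasp_offset is the distance from the TCP to the grasp point, in m); z points along the fingers, y is the direction in which the jaws open and shut (so a half turn about z gives the same grasp; the last joint's range is limited). The gripper opens to 85 mm and grips with 20 to 120 N. Pads are 22 mm wide; open, the fingers measure 114 mm over their backs; the gripper's body (76 mm by 85 mm) begins 54 mm behind the grasp point. The pads swing forward as they close: fully open they stand 13 mm farther back than shut.
Start: joints at [1.015, 0.477, 0.022, 1.555, -0.011, 1.109, -0.083], TCP at [0.292, -0.608, 0.231] pointing down, gripper open.
Joint ranges: [-2.96, 2.96], [-0.34, 2.1], [-1.41, 1.46], [0.24, 2.44], [-1.37, 4.51], [0.17, 1.92], [-2.96, 2.96]. Speed limits (rad/s): [2.39, 2.39, 3.14, 3.14, 3.14, 3.14, 3.14].

## Interface

Orientations are given as a rotation vector (axis times angle).
In Python, from bench import r gives the robot as it stands. The module is installed in compiled form; this text tells all that it offers.
- The arm moves only by the tool send_rows, never from a script. Its argument "moves" is one flat list of numbers, 4 for each row, row after row: the shift along the tool's x, y, z in mm, then the turn about the tool's z in degrees. A call has 1 to 8 rows; each row is the pose to reach, as a shift and turn from the pose commanded when the call began, along the tool's axes at that moment; what a row does not reach only later rows make up. A row lasts 1/8 s, in which the tool goes at most 62.5 mm and 10.7 degrees, less where a joint would pass 70% of its speed; a pose out of reach is approached as far as the arm can. A call with a gripper value outside its range is refused whole. "hand" is the closure, from 0 (fully open) to 1 (shut), set as the call begins (left out, the last holds). The fingers move at their own pace and stop on an object; "newtons" is the grip in N (left out, the last holds). Time passes only in rows, so rows that repeat a pose let the fingers close. It gives the time, the measured TCP pose, the force and the opening at its end, in the units of the state.
- r.get_obs(): the state, without advancing time (a new reading comes with each control period).
- r.grab_frame(name): name is "scene" or "side" or "wrist"; returns a dict with "img" (400x640x3 uint8, red, green, blue), "mtx" (3x3 intrinsics, pixels), "world_to_cam" (4x4, takes a point from world to camera coordinates). Camera axes: x right, y up, looking along -z (the intrinsics and any distortion apply to the point x, -y, -z); pixel columns grow to the right and rows downward; lengths in m; the calibration is good to about 2 mm. A picture is of the moment at which its call begins. There is no depth.
- r.hand_in(): hands the job in, once; it reports no verdict.
The state is a dict: "clock": time; "joints": joint angles; "qvel": joint speeds; "tau": joint torques, N m; "tcp_pos": TCP position; "orientation": TCP orientation; "contact_force": force on the tool from outside, world axes, zero at the start; "moment": the same for the moment, N m; "grip_width": finger opening in m.
Only numpy, scipy, OpenCV 4.12 (cv2) and the standard library are available. Lean on these libraries where they do the work, as an engineer would, in place of code of your own. Each camera call takes 0.05 s, during which the arm holds its last target.

## Working session

There is one attempt and no reset: what is moved stays moved. The work goes in short steps, Python scripts to look and compute and a tool call to move; the robot and the scene stay as the last step left them, time stands still between calls to the robot, and variables do not carry over. Pictures are saved under pics/ and viewed, and the job is handed in when it is done.

Besides the shell and the picture viewer there is one more tool, called after "Request:" by a JSON object that holds its "fn" and its "kwargs". send_rows: Moves the arm, as the interface text tells. Its arguments: {"type":"object","properties":{"moves":{"type":"array"},"hand":{"type":"number"},"newtons":{"type":"number"}},"required":["moves"]}

```bash
mkdir -p pics; ls; python3 - <<'E'
from bench import r
import cv2
print(r.get_obs(), r.grasp_offset)
for n in ("scene","side","wrist"):
    f=r.grab_frame(n); cv2.imwrite(f"pics/a_{n}.png",f["img"][:,:,::-1]); print(n,f["mtx"],f["world_to_cam"], [k for k in f])
E
```

```text
pics
{'clock': 0.0, 'joints': array([ 1.0148748 ,  0.47779918,  0.02233628,  1.55647703, -0.01147186,
        1.10930046, -0.08315497]), 'qvel': array([-0.00030033, -0.00029455, -0.00033317,  0.0010065 , -0.00069761,
        0.00028025, -0.00256088]), 'tau': array([-3.46120951e-04, -5.96443212e+01,  1.60778124e+00, -2.81199718e+01,
        1.24311840e-02,  9.30139533e-03, -2.70689412e-06]), 'tcp_pos': array([ 0.29199429, -0.60790327,  0.23031548]), 'orientation': array([-3.06145128e+00, -6.97153352e-01,  8.92445966e-04]), 'contact_force': array([ 0.34574986, -0.00640537, -0.06872459]), 'moment': array([-0.01775237, -0.03386001, -0.02819676]), 'grip_width': 0.08566268700952327} 0.0187
scene [[485.6773954    0.         321.84679463]
 [  0.         485.6773954  203.49451876]
 [  0.           0.           1.        ]] [[-0.76653497 -0.6421922  -0.00364886  0.44666232]
 [ 0.34792325 -0.42005129  0.8381565  -0.26865803]
 [-0.53979028  0.64120675  0.5454176  -1.45565217]
 [ 0.          0.          0.          1.        ]] ['img', 'mtx', 'world_to_cam']
side [[473.54414505   0.         323.30246924]
 [  0.         473.54414505 206.74539636]
 [  0.           0.           1.        ]] [[ 0.22338101 -0.9746939  -0.00852726 -0.0109938 ]
 [ 0.46074419  0.09787631  0.88211962 -0.36457149]
 [-0.858962   -0.20097766  0.47094826 -1.06676768]
 [ 0.          0.          0.          1.        ]] ['img', 'mtx', 'world_to_cam']
wrist [[283.45470797   0.         321.21845446]
 [  0.         283.45470797 200.86873274]
 [  0.           0.           1.        ]] [[ 0.43290152 -0.90144047 -0.00115827 -0.67381608]
 [ 0.85969157  0.41323814 -0.30027427  0.03902632]
 [ 0.27115802  0.12899344  0.9538522  -0.38106198]
 [ 0.          0.          0.          1.        ]] ['img', 'mtx', 'world_to_cam']
```

View pics/a_scene.png

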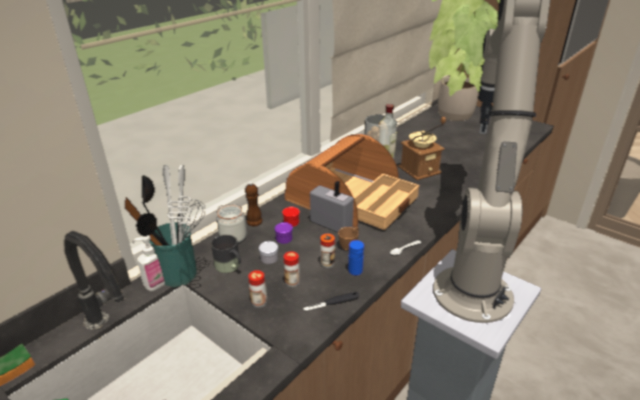

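View pics/a_side.png

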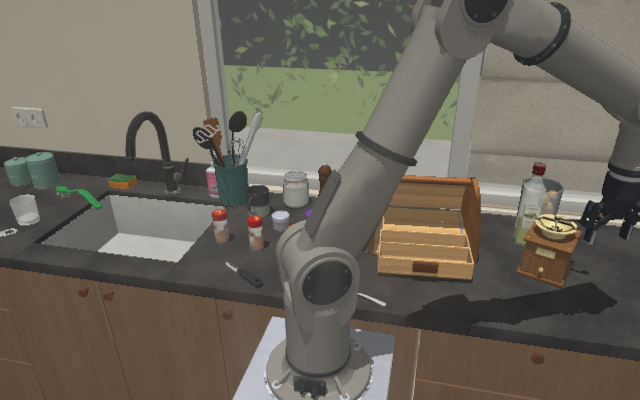

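View pics/a_wrist.png

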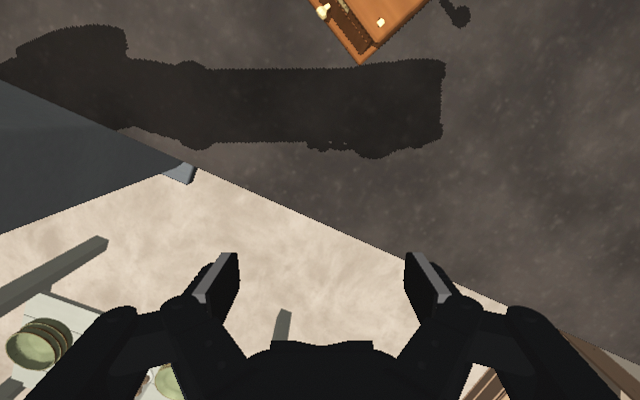

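```bash
cat > h.py <<'E'
import numpy as np, cv2
from bench import r
from scipy.spatial.transform import Rotation as R
def grab(n): 
    f=r.grab_frame(n); return f
def ray(f,u,v):
    d=np.linalg.inv(f["mtx"])@[u,v,1]; d=np.array([d[0],-d[1],-d[2]])
    W=f["world_to_cam"]; return -W[:3,:3].T@W[:3,3], W[:3,:3].T@d
def onz(f,u,v,z):
    o,d=ray(f,u,v); return o+d*(z-o[2])/d[2]
def proj(f,p):
    c=f["world_to_cam"]@np.append(p,1); q=f["mtx"]@[c[0],-c[1],-c[2]]; return q[:2]/q[2]
def save(f,name,crop=None,k=1):
    im=f["img"][:,:,::-1]
    if crop: u0,u1,v0,v1=crop; im=im[v0:v1,u0:u1]
    cv2.imwrite(f"pics/{name}.png",cv2.resize(im,None,fx=k,fy=k,interpolation=cv2.INTER_CUBIC))
def pose():
    o=r.get_obs(); return np.array(o["tcp_pos"]),R.from_rotvec(o["orientation"]).as_matrix()
def shift(target):
    p,M=pose(); return np.round(M.T@(np.array(target)-p)*1000,1)
E
python3 - <<'E'
from h import *
f=grab("scene"); save(f,"b1",(200,440,120,320),3.3)
g=grab("side"); save(g,"b2",(180,500,150,310),2.5)
E
```

```text
(no output)
```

View pics/b1.png

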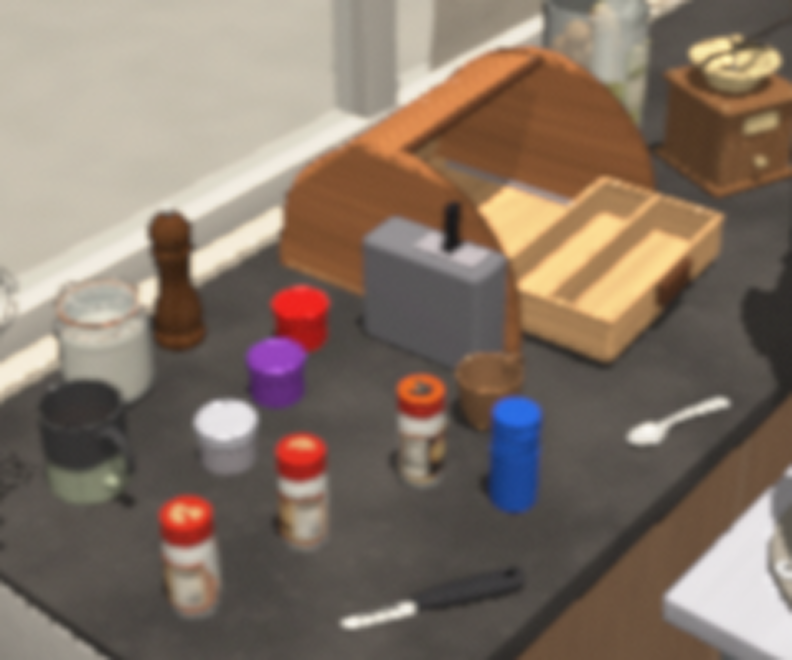

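View pics/b2.png

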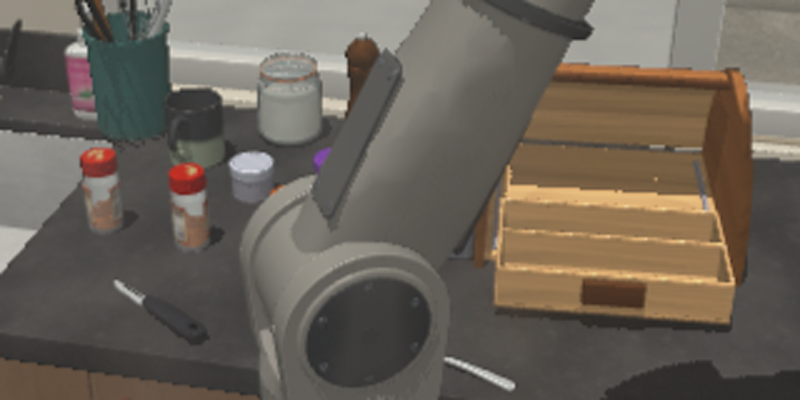

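```bash
cat >> h.py <<'E'
def comps(f,lo,hi,roi,amin=20,lo2=None,hi2=None):
    hsv=cv2.cvtColor(f["img"],cv2.COLOR_RGB2HSV); m=cv2.inRange(hsv,lo,hi)
    if lo2 is not None: m|=cv2.inRange(hsv,lo2,hi2)
    k=np.zeros_like(m); u0,u1,v0,v1=roi; k[v0:v1,u0:u1]=m[v0:v1,u0:u1]
    k=cv2.morphologyEx(k,cv2.MORPH_CLOSE,np.ones((5,5)))
    n,l,s,c=cv2.connectedComponentsWithStats(k)
    out=[]
    for i in range(1,n):
        if s[i,4]>=amin:
            x,y,w,h,a=s[i]; out.append((x+(w-1)/2,y+(h-1)/2,w,h,a,np.round(c[i],1)))
    return out
E
python3 - <<'E'
from h import *
f=grab("scene"); g=grab("side")
for nm,F,roi in (("scene",f,(240,380,200,310)),("side",g,(200,290,190,270))):
    for c in comps(F,(0,150,100),(12,255,255),roi,20,(170,150,100),(180,255,255)):
        print(nm,c,onz(F,c[0],c[1],.0955).round(4))
for c in comps(f,(110,0,120),(140,70,255),(255,282,238,268)): print("tin",c,onz(f,c[0],c[1],.025).round(4))
P=lambda u,v:(200+u/3.3,120+v/3.3)
for nm,u,v,z in [("tin",227,437,.025),("tintop",227,418,.05),("cup",488,392,.029),("mug",86,440,.047),("blue",515,455,.053),("purple",276,372,.025),("red",300,318,.025),
  ("traytopFL",608,328,.068),("traytopFR",723,218,.068),("traytopBR",605,180,.068),("switchtip",452,205,.186),("consTopFL",500,262,.132),("consBL",365,236,.132),("pull",672,283,.056),("jar3t",420,390,.106),("blue top",517,408,.106)]:
    print(nm,onz(f,*P(u,v),z).round(4))
Q=lambda u,v:(180+u/2.5,150+v/2.5)
for nm,u,v,z in [("tin",252,175,.025),("trayFL",497,268,.068),("trayFR",735,282,.068),("pull",613,292,.049),("midwallL",500,235,.068),("midwallR",728,248,.068),("backwL",504,202,.068),("backwR",716,214,.068)]:
    print("side",nm,onz(g,*Q(u,v),z).round(4))
E
```

```text
scene (np.float64(302.0), np.float64(202.5), np.int32(13), np.int32(6), np.int32(37), array([303.8, 201.5])) [0.6235 0.0591 0.0955]
scene (np.float64(290.5), np.float64(216.5), np.int32(18), np.int32(20), np.int32(264), array([291. , 215.2])) [0.5954 0.1481 0.0955]
scene (np.float64(355.0), np.float64(220.0), np.int32(3), np.int32(11), np.int32(28), array([355. , 220.1])) [0.4166 0.0264 0.0955]
scene (np.float64(327.0), np.float64(239.0), np.int32(15), np.int32(13), np.int32(152), array([327. , 239.3])) [0.4221 0.166  0.0955]
scene (np.float64(291.0), np.float64(257.5), np.int32(15), np.int32(14), np.int32(176), array([290.7, 257.7])) [0.4469 0.3048 0.0955]
scene (np.float64(255.5), np.float64(277.0), np.int32(16), np.int32(15), np.int32(198), array([255.9, 277.1])) [0.4653 0.4326 0.0955]
side (np.float64(218.5), np.float64(215.0), np.int32(14), np.int32(11), np.int32(94), array([218.4, 214.6])) [0.4592 0.4345 0.0955]
side (np.float64(254.5), np.float64(221.0), np.int32(14), np.int32(13), np.int32(142), array([254.1, 220.9])) [0.4469 0.3091 0.0955]
tin [0.581 0.271 0.025]
tintop [0.5787 0.2711 0.05  ]
cup [0.4242 0.0525 0.029 ]
mug [0.6618 0.3795 0.047 ]
blue [0.3263 0.1398 0.053 ]
purple [0.6184 0.1621 0.025 ]
red [0.6669 0.0734 0.025 ]
traytopFL [ 0.3645 -0.0724  0.068 ]
traytopFR [ 0.3864 -0.3416  0.068 ]
traytopBR [ 0.5405 -0.3288  0.068 ]
switchtip [ 0.5219 -0.0081  0.186 ]
consTopFL [ 0.4685 -0.0214  0.132 ]
consBL [0.6091 0.0288 0.132 ]
pull [ 0.3678 -0.2038  0.056 ]
jar3t [0.4153 0.1729 0.106 ]
blue top [0.3285 0.1367 0.106 ]
side tin [0.5876 0.2718 0.025 ]
side trayFL [ 0.3708 -0.0875  0.068 ]
side trayFR [ 0.3989 -0.3474  0.068 ]
side pull [ 0.3788 -0.2175  0.049 ]
side midwallL [ 0.4402 -0.0825  0.068 ]
side midwallR [ 0.4678 -0.3429  0.068 ]
side backwL [ 0.5164 -0.0783  0.068 ]
side backwR [ 0.542  -0.3321  0.068 ]
```

```bash
python3 - <<'E'
from h import *
p,M=pose(); print(p,M.round(3))
print(shift([.55,-.2,.36]))
E
```

```text
[ 0.29218633 -0.60836411  0.23107238] [[ 0.901  0.433 -0.   ]
 [ 0.433 -0.901  0.   ]
 [-0.    -0.    -1.   ]]
[ 409.2 -256.5 -128.8]
```

Request:
{"fn": "send_rows", "kwargs": {"moves": [50, -30, -30, -10, 100, -62, -60, -20, 150, -92, -90, -30, 200, -125, -120, -40, 255, -160, -129, -50, 310, -195, -129, -60, 360, -226, -129, -70, 409, -256, -129, -70], "hand": 0}}

```text
clock: 1.35
tcp_pos: [0.5449, -0.2083, 0.3607]
orientation: [2.107, 2.329, 0.0]
contact_force: [1.7, -0.6, 0.5]
grip_width: 0.0854
```

```bash
python3 - <<'E'
from h import *
p,M=pose(); print(p,M.round(3),r.get_obs()["joints"].round(2),r.get_obs()["clock"])
save(grab("wrist"),"c1")
print(shift([.50,.25,.36]))
E
```

```text
[ 0.5448696  -0.2083135   0.36068627] [[-0.1    0.995  0.001]
 [ 0.995  0.1   -0.   ]
 [-0.001  0.001 -1.   ]] [ 0.58  0.26 -0.39  1.59  0.1   1.31  0.27] 1.35
[4.505e+02 4.000e-01 3.000e+00]
```

View pics/c1.png

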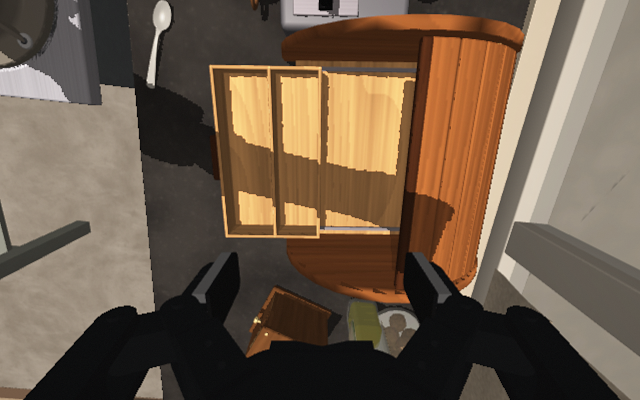

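```bash
python3 - <<'E'
from h import *
f=grab("wrist"); save(f,"c2",(190,350,50,250),3)
print(pose()[0])
np.savez("w.npz",mtx=f["mtx"],W=f["world_to_cam"])
E
```

```text
[ 0.54771624 -0.20103241  0.3606274 ]
```

View pics/c2.png

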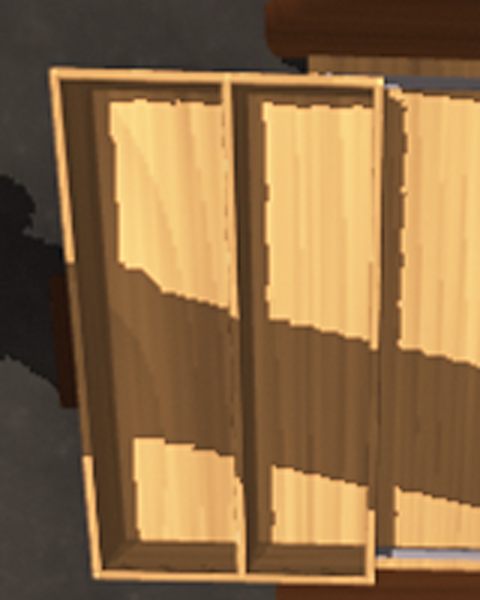

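```bash
python3 - <<'E'
from h import *
d=np.load("w.npz"); f=dict(mtx=d["mtx"],world_to_cam=d["W"])
P=lambda u,v:onz(f,190+u/3,50+v/3,.068)
pts=dict(TL=P(50,69),TR=P(383,77),BR=P(374,583),BL=P(95,579),fT=P(55,73),fB=P(97,575),mT=P(227,77),mB=P(242,575),bT=P(379,80),bB=P(370,579))
for k,v in pts.items(): print(k,v.round(4))
y=pts["TL"]-pts["BL"]; y2=pts["TR"]-pts["BR"]; print(np.linalg.norm(y),np.linalg.norm(y2),[np.degrees(np.arctan2(-q[0],q[1])) for q in (y,y2)])
m=lambda a:(pts[a+"T"]+pts[a+"B"])/2
print("front",(m("f")+m("m"))/2,"back",(m("b")+m("m"))/2)
for c in comps(f|{"img":grab("wrist")["img"]},(0,0,0),(1,1,1),(0,1,0,1)):pass
E
```

```text
TL [ 0.3755 -0.0856  0.068 ]
TR [ 0.5318 -0.0716  0.068 ]
BR [ 0.5549 -0.3339  0.068 ]
BL [ 0.3985 -0.3485  0.068 ]
fT [ 0.3778 -0.0871  0.068 ]
fB [ 0.3996 -0.3459  0.068 ]
mT [ 0.4585 -0.0798  0.068 ]
mB [ 0.4806 -0.337   0.068 ]
bT [ 0.5301 -0.0731  0.068 ]
bB [ 0.5524 -0.3317  0.068 ]
0.2638746746333276 0.26330226872364126 [np.float64(5.0019941436127064), np.float64(5.029317321071892)]
front [ 0.42913038 -0.21245771  0.068     ] back [ 0.50540972 -0.2054226   0.068     ]
```

Request:
{"fn": "send_rows", "kwargs": {"moves": [60, 0, 0, 0, 120, 0, 0, 0, 180, 0, 0, 0, 240, 0, 0, 0, 300, 0, 0, 0, 350, 0, 0, 0, 400, 0, 0, 0, 450, 0, 0, 0]}}

```text
clock: 2.5
tcp_pos: [0.5002, 0.2377, 0.3603]
orientation: [2.112, 2.325, -0.0]
contact_force: [0.4, -0.9, -0.3]
grip_width: 0.0857
```

Request:
{"fn": "send_rows", "kwargs": {"moves": [0, 0, 0, 0]}}

```text
clock: 2.62
tcp_pos: [0.4986, 0.2412, 0.3604]
orientation: [-2.102, -2.333, -0.001]
contact_force: [0.1, -0.7, 0.8]
grip_width: 0.0855
```

```bash
python3 - <<'E'
from h import *
f=grab("wrist"); save(f,"d1")
print(pose()[0],r.get_obs()["clock"],r.get_obs()["joints"].round(2))
for c in comps(f,(0,150,100),(12,255,255),(0,640,0,400),20,(170,150,100),(180,255,255)):
    print(c,onz(f,c[0],c[1],.106).round(4))
E
```

```text
[0.49961271 0.23840486 0.36016899] 2.675 [ 0.    0.24 -0.68  1.64  0.16  1.31 -0.6 ]
(np.float64(310.0), np.float64(19.0), np.int32(37), np.int32(39), np.int32(874), array([309.9,  16.7])) [0.4658 0.4248 0.106 ]
(np.float64(289.0), np.float64(114.0), np.int32(33), np.int32(35), np.int32(835), array([289.2, 113.9])) [0.448  0.3109 0.106 ]
(np.float64(490.0), np.float64(161.5), np.int32(17), np.int32(34), np.int32(45), array([486.9, 159.7])) [0.7347 0.2764 0.106 ]
(np.float64(265.0), np.float64(206.0), np.int32(31), np.int32(37), np.int32(659), array([266.1, 207.5])) [0.4218 0.1771 0.106 ]
(np.float64(489.5), np.float64(241.5), np.int32(8), np.int32(16), np.int32(25), array([488.1, 240.8])) [0.7688 0.1553 0.106 ]
(np.float64(402.0), np.float64(257.0), np.int32(33), np.int32(39), np.int32(715), array([398.7, 254.3])) [0.6396 0.115  0.106 ]
(np.float64(514.5), np.float64(251.5), np.int32(24), np.int32(24), np.int32(343), array([513.6, 251. ])) [0.8124 0.1427 0.106 ]
(np.float64(261.5), np.float64(254.0), np.int32(12), np.int32(15), np.int32(50), array([263.4, 254.2])) [0.4199 0.0973 0.106 ]
(np.float64(283.5), np.float64(257.0), np.int32(8), np.int32(11), np.int32(25), array([282.4, 257.5])) [0.4545 0.0956 0.106 ]
(np.float64(272.5), np.float64(264.5), np.int32(8), np.int32(10), np.int32(38), array([271.4, 264.2])) [0.438  0.0805 0.106 ]
(np.float64(396.0), np.float64(326.5), np.int32(47), np.int32(60), np.int32(1663), array([396.7, 324.6])) [ 0.6545 -0.0171  0.106 ]
(np.float64(311.5), np.float64(342.5), np.int32(18), np.int32(4), np.int32(46), array([313.5, 342.1])) [ 0.5139 -0.066   0.106 ]
```

View pics/d1.png

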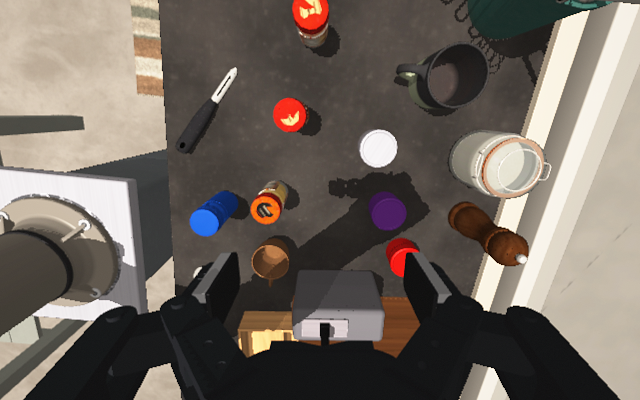

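```bash
python3 - <<'E'
from h import *
f=grab("wrist"); print(pose()[0],pose()[1].round(3))
save(f,"d2",(240,300,170,240),8)
for u,v in [(378,149)]: print("tin",onz(f,u,v,.05).round(4))
print(proj(f,[.422,.171,.106]))
print(shift([.422,.171,.2]),shift([.422,.171,.078]))
E
```

```text
[0.50024918 0.23671168 0.36004592] [[-0.098  0.995 -0.   ]
 [ 0.995  0.098 -0.001]
 [-0.001 -0.    -1.   ]]
tin [0.5875 0.2679 0.05  ]
[264.48825481 207.96720739]
[-57.6 -84.3 160.1] [-57.5 -84.2 282.1]
```

View pics/d2.png

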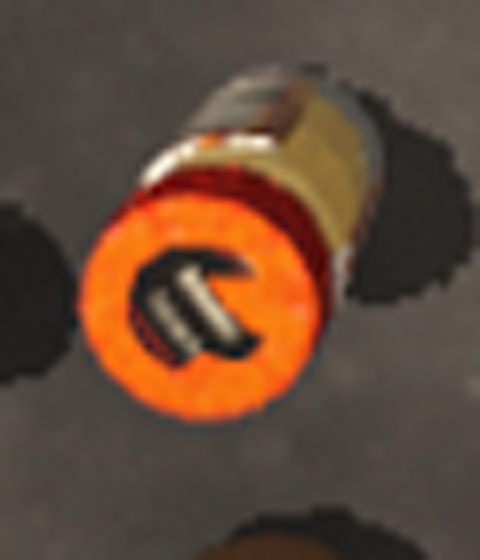

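Request:
{"fn": "send_rows", "kwargs": {"moves": [-30, -42, 50, 0, -57, -83, 100, 0, -57, -83, 160, 0, -57, -83, 200, 0, -57, -83, 240, 0, -57, -83, 270, 0, -57, -83, 282, 0, -57, -83, 282, 0]}}

```text
clock: 3.72
tcp_pos: [0.4231, 0.1719, 0.0782]
orientation: [2.111, 2.326, -0.002]
contact_force: [-1.2, 1.0, 0.1]
grip_width: 0.0856
```

```bash
python3 - <<'E'
from h import *
f=grab("wrist"); save(f,"e1"); print(pose()[0],shift([.423,.170,.078]))
E
```

```text
[0.4235666  0.17245327 0.07890327] [-2.4 -0.8  0.9]
```

View pics/e1.png

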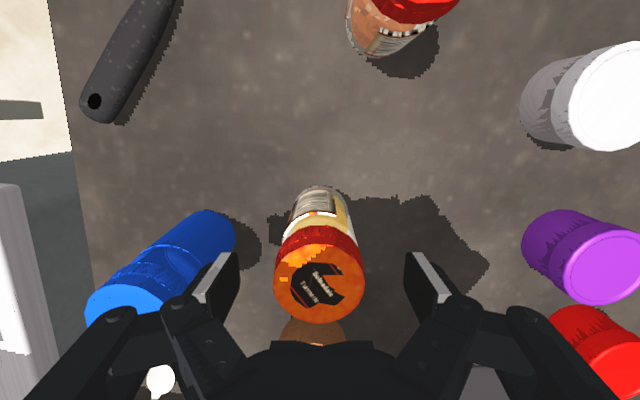

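Request:
{"fn": "send_rows", "kwargs": {"moves": [0, 0, 0, 0, 0, 0, 0, 0, 0, 0, 0, 0, 0, 0, 0, 0, 0, 0, 0, 0, 0, 0, 0, 0], "hand": 1, "newtons": 40}}

```text
clock: 4.53
tcp_pos: [0.4233, 0.1734, 0.0792]
orientation: [2.108, 2.328, 0.002]
contact_force: [-2.2, -1.8, 6.5]
grip_width: 0.0432
```

Request:
{"fn": "send_rows", "kwargs": {"moves": [0, 0, -40, 0, 0, 0, -100, 0, 0, 0, -160, 0, 0, 0, -220, 0, 0, 0, -260, 0, 0, 0, -260, 0]}}

```text
clock: 5.28
tcp_pos: [0.4241, 0.174, 0.3416]
orientation: [2.107, 2.325, 0.009]
contact_force: [0.2, -0.2, -1.6]
grip_width: 0.0431
```

```bash
python3 - <<'E'
from h import *
f=grab("wrist"); save(f,"e2"); print(pose()[0],pose()[1].round(3),shift([.5120,-.2801,.338]))
E
```

```text
[0.42310256 0.17322294 0.33931067] [[-0.098  0.995  0.003]
 [ 0.995  0.098  0.   ]
 [-0.     0.003 -1.   ]] [-459.9   43.8    1.5]
```

View pics/e2.png

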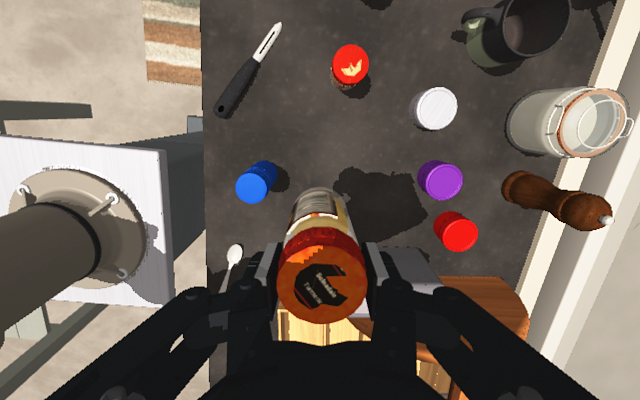

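Request:
{"fn": "send_rows", "kwargs": {"moves": [-55, 5, 0, 0, -115, 10, 0, 0, -175, 16, 0, 0, -235, 22, 0, 0, -295, 28, 0, 0, -355, 34, 0, 0, -415, 40, 0, 0, -460, 44, 0, 0]}}

```text
clock: 6.32
tcp_pos: [0.5108, -0.2829, 0.3357]
orientation: [-2.109, -2.324, 0.003]
contact_force: [0.3, 0.6, 0.1]
grip_width: 0.0434
```

Request:
{"fn": "send_rows", "kwargs": {"moves": [0, 0, 0, 0, 0, 0, 50, 0, 0, 0, 100, 0, 0, 0, 130, 0]}}

```text
clock: 6.82
tcp_pos: [0.5098, -0.278, 0.2042]
orientation: [-2.103, -2.326, 0.002]
contact_force: [-0.6, -0.3, -1.1]
grip_width: 0.0436
```

```bash
python3 - <<'E'
from h import *
f=grab("wrist"); save(f,"e3"); print(pose()[0],pose()[1].round(3),shift([.5120,-.2801,.102]))
g=grab("side"); save(g,"e3s",(340,540,130,310),3)
E
```

```text
[ 0.50814458 -0.27734587  0.20085037] [[-0.1    0.995 -0.01 ]
 [ 0.995  0.101  0.005]
 [ 0.006 -0.009 -1.   ]] [-3.7  4.5 98.8]
```

View pics/e3.png

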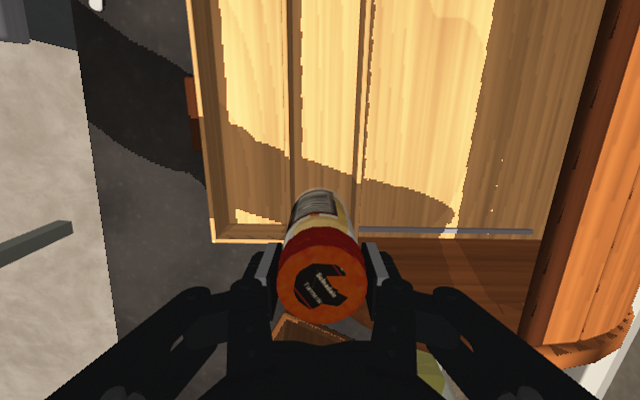

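View pics/e3s.png

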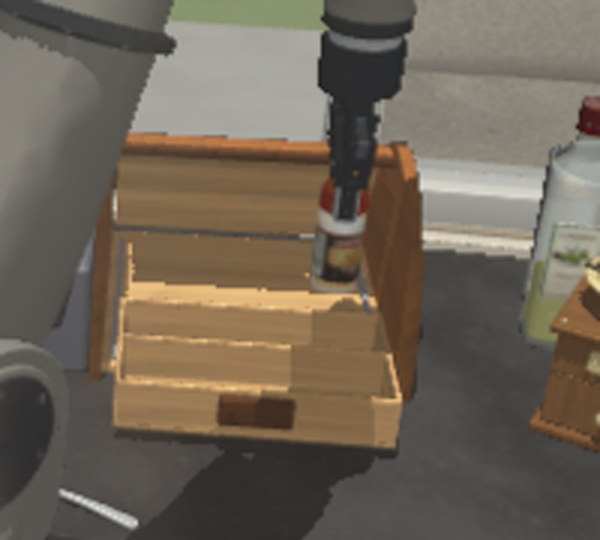

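```bash
python3 - <<'E'
from h import *
f=grab("wrist"); save(f,"e4",(190,390,60,250),4)
p,M=pose(); print(p,M.round(3))
for q in [(.5054,-.2054,.068)]:
    for t in (-.05,0,.05):
        b=np.array(q)+t*np.array([-.0872,.9962,0]); 
        for s in (-.0355,.0355): print(t,s,((proj(f,b+s*np.array([.9962,.0872,0]))-[190,60])*4).round(0))
E
```

```text
[ 0.51038162 -0.2785495   0.20599071] [[-0.1    0.995 -0.005]
 [ 0.995  0.1    0.003]
 [ 0.003 -0.005 -1.   ]]
-0.05 -0.0355 [399. 438.]
-0.05 0.0355 [683. 442.]
0 -0.0355 [395. 230.]
0 0.0355 [695. 234.]
0.05 -0.0355 [391.  -3.]
0.05 0.0355 [708.   1.]
```

View pics/e4.png

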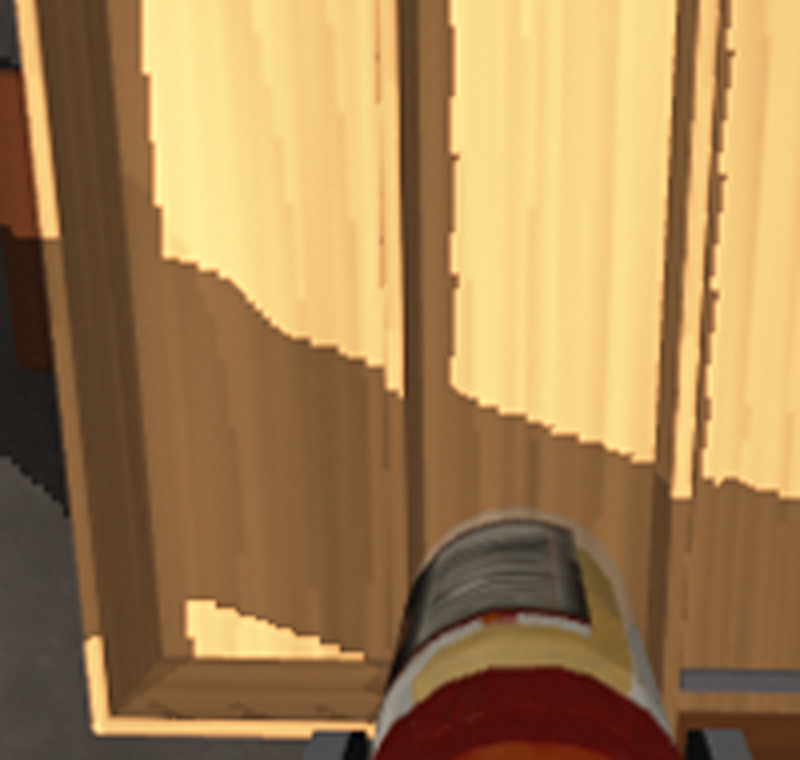

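Request:
{"fn": "send_rows", "kwargs": {"moves": [-1, 2, 30, 0, -1, 2, 60, 0, -1, 2, 80, 0, -1, 2, 90, 0, -1, 2, 96, 0, -1, 2, 100, 0, -1, 2, 102, 0, -1, 2, 102, 0]}}

```text
clock: 7.98
tcp_pos: [0.5142, -0.2813, 0.1066]
orientation: [2.109, 2.328, 0.0]
contact_force: [1.0, 0.1, -1.2]
grip_width: 0.0436
```

```bash
python3 - <<'E'
from h import *
f=grab("wrist"); save(f,"e5"); print(pose()[0],r.get_obs()["contact_force"])
g=grab("side"); save(g,"e5s",(340,540,130,310),3)
print(r.get_obs()["contact_force"],pose()[0])
E
```

```text
[ 0.51419965 -0.28127218  0.10657042] [-0.07026801  0.04802357 -0.99320053]
[ 0.58411576  0.19277449 -0.7442735 ] [ 0.51418655 -0.28129451  0.10657644]
```

View pics/e5s.png

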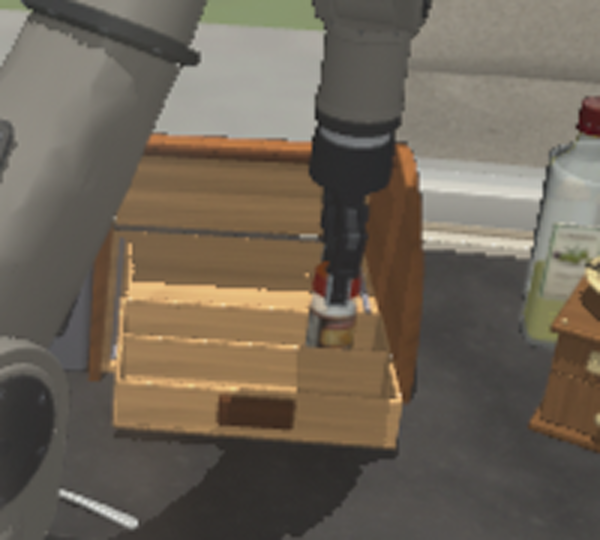

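Request:
{"fn": "send_rows", "kwargs": {"moves": [0, 0, 2, 0, 0, 0, 4, 0, 0, 0, 5, 0, 0, 0, 6, 0]}}

```text
clock: 8.57
tcp_pos: [0.5141, -0.2816, 0.1012]
orientation: [2.109, 2.328, -0.001]
contact_force: [-3.5, 0.9, 13.5]
grip_width: 0.0431
```

Request:
{"fn": "send_rows", "kwargs": {"moves": [0, 0, 0, 0, 0, 0, 0, 0, 0, 0, 0, 0, 0, 0, 0, 0], "hand": 0}}

```text
clock: 9.07
tcp_pos: [0.514, -0.2811, 0.1002]
orientation: [-2.109, -2.328, -0.0]
contact_force: [0.2, 0.5, -0.0]
grip_width: 0.0853
```

Request:
{"fn": "send_rows", "kwargs": {"moves": [0, 0, -40, 0, 0, 0, -80, 0, 0, 0, -140, 0, 0, 0, -200, 0, 0, 0, -240, 0, 0, 0, -240, 0]}}

```text
clock: 9.82
tcp_pos: [0.5157, -0.2817, 0.3443]
orientation: [2.105, 2.323, 0.003]
contact_force: [0.3, 0.1, -0.2]
grip_width: 0.0855
```

```bash
python3 - <<'E'
from h import *
f=grab("wrist"); save(f,"e6"); print(pose()[0],pose()[1].round(3), shift([.448,.309,.35]))
g=grab("side"); save(g,"e6s",(340,540,130,310),3)
s=grab("scene"); save(s,"e6c",(200,440,120,320),3)
E
```

```text
[ 0.51457635 -0.28136901  0.3416694 ] [[-0.099  0.995  0.003]
 [ 0.995  0.099 -0.001]
 [-0.002  0.002 -1.   ]] [594.   -8.1  -9.4]
```

View pics/e6.png

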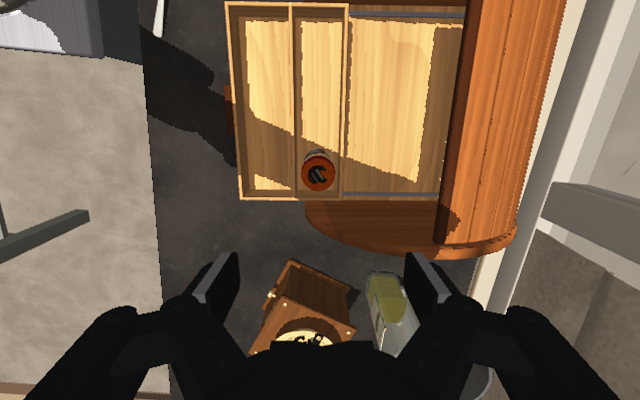

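View pics/e6c.png

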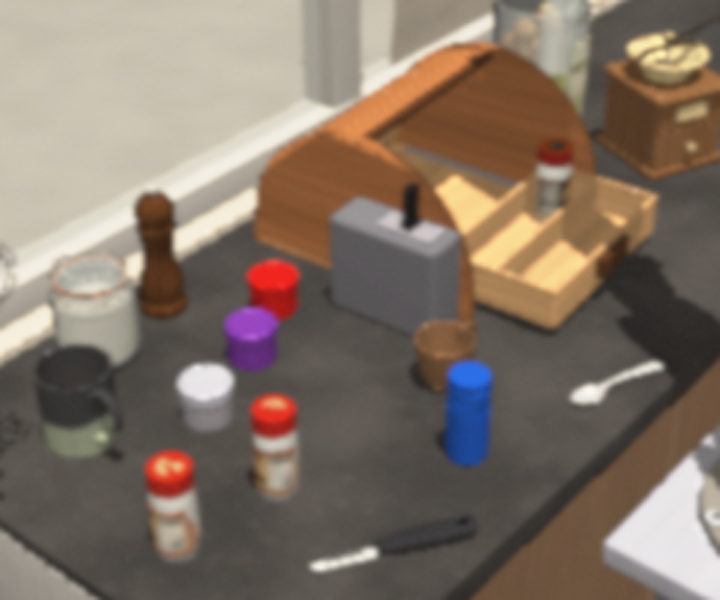

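Request:
{"fn": "send_rows", "kwargs": {"moves": [60, 0, 0, 0, 120, -1, 0, 0, 180, -2, 0, 0, 240, -3, 0, 0, 300, -4, 0, 0, 360, -5, 0, 0, 420, -6, 0, 0, 480, -7, 0, 0]}}

```text
clock: 10.98
tcp_pos: [0.4586, 0.197, 0.3387]
orientation: [-2.109, -2.327, 0.004]
contact_force: [0.8, 0.5, -0.2]
grip_width: 0.0851
```

Request:
{"fn": "send_rows", "kwargs": {"moves": [60, 0, 20, 0, 114, -1, 60, 0, 114, -1, 110, 0, 114, -1, 130, 0, 114, -1, 130, 0]}}

```text
clock: 11.6
tcp_pos: [0.4458, 0.3078, 0.2073]
orientation: [-2.107, -2.328, 0.01]
contact_force: [0.3, -1.0, 0.5]
grip_width: 0.0856
```

```bash
python3 - <<'E'
from h import *
f=grab("wrist"); save(f,"g1"); print(pose()[0],pose()[1].round(3), shift([.448,.309,.078]))
print(proj(f,[.448,.309,.106]))
for c in comps(f,(0,150,100),(12,255,255),(200,420,150,400),300,(170,150,100),(180,255,255)):
    print(c,onz(f,c[0],c[1],.106).round(4))
E
```

```text
[0.44678628 0.30858972 0.20904591] [[-0.099  0.995 -0.003]
 [ 0.995  0.099 -0.001]
 [-0.001 -0.003 -1.   ]] [  0.4   1.6 131. ]
[324.18995953 199.61432113]
(np.float64(324.0), np.float64(192.5), np.int32(49), np.int32(58), np.int32(1835), array([324.3, 194. ])) [0.4471 0.3156 0.106 ]
```

View pics/g1.png

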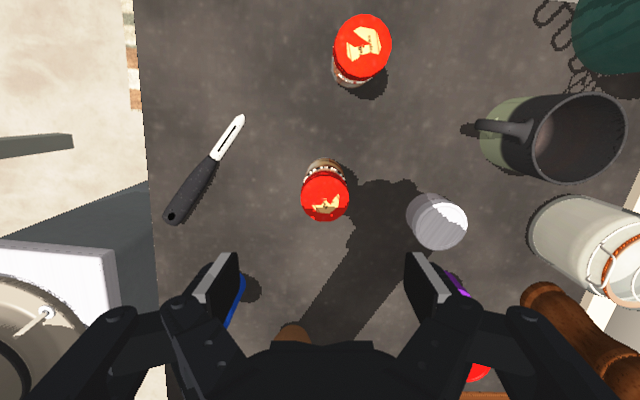

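Request:
{"fn": "send_rows", "kwargs": {"moves": [1, 1, 40, 0, 1, 1, 80, 0, 1, 1, 110, 0, 1, 1, 125, 0, 1, 1, 130, 0, 1, 1, 130, 0]}}

```text
clock: 12.4
tcp_pos: [0.449, 0.3107, 0.0812]
orientation: [2.109, 2.328, 0.002]
contact_force: [-0.3, -0.1, -0.1]
grip_width: 0.0857
```

Request:
{"fn": "send_rows", "kwargs": {"moves": [0, 0, 0, 0, 0, 0, 0, 0, 0, 0, 0, 0, 0, 0, 0, 0, 0, 0, 0, 0, 0, 0, 0, 0], "hand": 1}}

```text
clock: 13.15
tcp_pos: [0.4488, 0.3107, 0.0811]
orientation: [2.109, 2.328, 0.002]
contact_force: [-1.0, -1.2, 6.0]
grip_width: 0.0434
```

Request:
{"fn": "send_rows", "kwargs": {"moves": [0, 0, -40, 0, 0, 0, -100, 0, 0, 0, -160, 0, 0, 0, -220, 0, 0, 0, -260, 0, 0, 0, -260, 0]}}

```text
clock: 13.9
tcp_pos: [0.4494, 0.3115, 0.3437]
orientation: [2.108, 2.327, 0.01]
contact_force: [0.3, 0.2, -1.6]
grip_width: 0.0433
```

```bash
python3 - <<'E'
from h import *
f=grab("wrist"); save(f,"g2"); print(pose()[0],pose()[1].round(3), shift([.5054,-.2054,.338]))
for c in comps(f,(0,150,100),(12,255,255),(200,640,0,400),300,(170,150,100),(180,255,255)):
    print(c,onz(f,c[0],c[1],.106).round(4))
E
```

```text
[0.44865269 0.31045151 0.3412125 ] [[-0.098  0.995  0.002]
 [ 0.995  0.098  0.001]
 [ 0.001  0.002 -1.   ]] [-518.9    5.7    2.9]
(np.float64(342.0), np.float64(74.5), np.int32(37), np.int32(40), np.int32(968), array([341.6,  74.7])) [0.4647 0.4353 0.106 ]
(np.float64(321.5), np.float64(270.5), np.int32(90), np.int32(96), np.int32(6333), array([320.3, 269.3])) [0.4666 0.1586 0.106 ]
(np.float64(421.5), np.float64(285.0), np.int32(26), np.int32(19), np.int32(336), array([422.4, 284.6])) [0.6244 0.1478 0.106 ]
(np.float64(541.0), np.float64(304.0), np.int32(23), np.int32(23), np.int32(313), array([539.9, 303.7])) [0.8225 0.1313 0.106 ]
(np.float64(442.0), np.float64(370.5), np.int32(51), np.int32(58), np.int32(1196), array([436.1, 374.9])) [ 0.695  -0.0182  0.106 ]
```

View pics/g2.png

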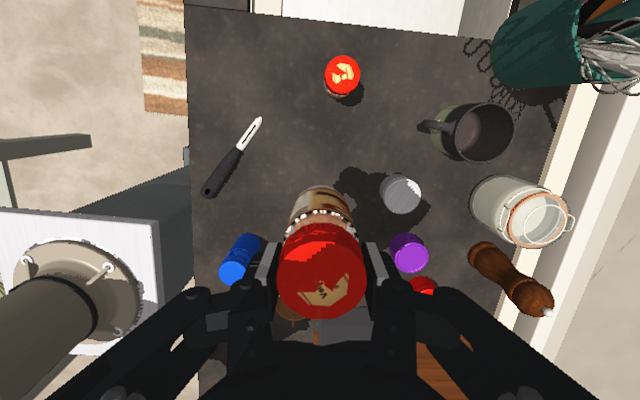

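Request:
{"fn": "send_rows", "kwargs": {"moves": [-58, 0, 0, 0, -118, 1, 0, 0, -178, 1, 0, 0, -238, 2, 0, 0, -298, 3, 0, 0, -358, 3, 0, 0, -418, 4, 0, 0, -475, 5, 0, 0]}}

```text
clock: 14.95
tcp_pos: [0.499, -0.1641, 0.3382]
orientation: [-2.108, -2.326, 0.003]
contact_force: [0.8, -0.4, -1.3]
grip_width: 0.0434
```

Request:
{"fn": "send_rows", "kwargs": {"moves": [-43, 0, 0, 0, -43, 0, 50, 0, -43, 0, 100, 0, -43, 0, 140, 0, -43, 0, 140, 0, -43, 0, 140, 0]}}

```text
clock: 15.7
tcp_pos: [0.5048, -0.2048, 0.2009]
orientation: [2.109, 2.328, 0.0]
contact_force: [0.6, -0.0, -0.6]
grip_width: 0.0434
```

```bash
python3 - <<'E'
from h import *
f=grab("wrist"); save(f,"g3"); print(pose()[0],pose()[1].round(3), shift([.5054,-.2054,.104]))
E
```

```text
[ 0.50538221 -0.20495128  0.20168738] [[-0.099  0.995  0.002]
 [ 0.995  0.099 -0.001]
 [-0.001  0.002 -1.   ]] [-0.4 -0.2 97.7]
```

View pics/g3.png

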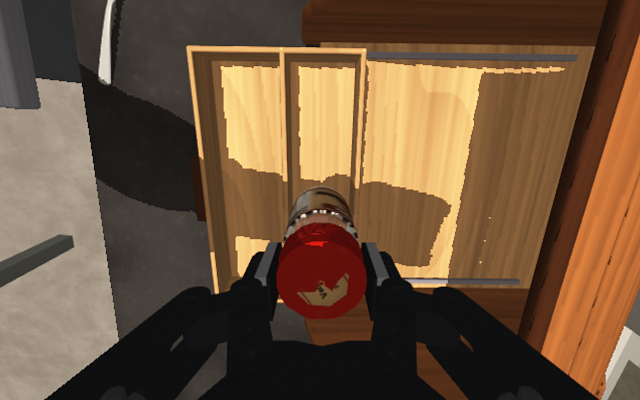

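Request:
{"fn": "send_rows", "kwargs": {"moves": [0, 0, 35, 0, 0, 0, 65, 0, 0, 0, 82, 0, 0, 0, 90, 0, 0, 0, 94, 0, 0, 0, 97, 0, 0, 0, 98, 0, 0, 0, 99, 0]}}

```text
clock: 16.75
tcp_pos: [0.5051, -0.2053, 0.103]
orientation: [2.108, 2.327, -0.0]
contact_force: [-5.5, 0.6, 17.5]
grip_width: 0.0435
```

Request:
{"fn": "send_rows", "kwargs": {"moves": [0, 0, 0, 0]}}

```text
clock: 16.88
tcp_pos: [0.5051, -0.2052, 0.1031]
orientation: [2.108, 2.327, -0.0]
contact_force: [-3.7, 0.8, 11.4]
grip_width: 0.0431
```

Seated. Release and go for the left jar.

Request:
{"fn": "send_rows", "kwargs": {"moves": [0, 0, 0, 0, 0, 0, 0, 0, 0, 0, 0, 0, 0, 0, 0, 0], "hand": 0}}

```text
clock: 17.38
tcp_pos: [0.5044, -0.2047, 0.1011]
orientation: [-2.109, -2.328, 0.0]
contact_force: [-0.5, -0.1, -0.4]
grip_width: 0.0853
```

Request:
{"fn": "send_rows", "kwargs": {"moves": [0, 0, -40, 0, 0, 0, -80, 0, 0, 0, -140, 0, 0, 0, -200, 0, 0, 0, -240, 0, 0, 0, -240, 0]}}

```text
clock: 18.12
tcp_pos: [0.5062, -0.2051, 0.345]
orientation: [2.105, 2.323, 0.004]
contact_force: [0.1, -0.4, -0.5]
grip_width: 0.0852
```

```bash
python3 - <<'E'
from h import *
f=grab("wrist"); save(f,"g4"); print(pose()[0],pose()[1].round(3), shift([.465,.436,.208]))
E
```

```text
[ 0.50500674 -0.20486173  0.34252104] [[-0.098  0.995  0.003]
 [ 0.995  0.098 -0.001]
 [-0.001  0.002 -1.   ]] [641.9  23.  133.7]
```

View pics/g4.png

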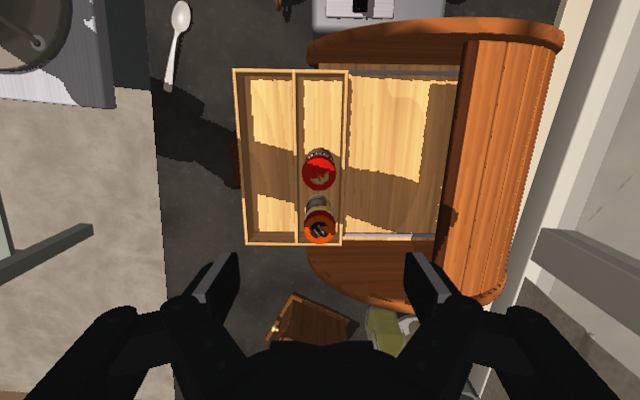

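Request:
{"fn": "send_rows", "kwargs": {"moves": [60, 2, 0, 0, 120, 4, 0, 0, 180, 6, 0, 0, 240, 8, 0, 0, 300, 10, 0, 0, 360, 12, 0, 0, 420, 14, 0, 0, 480, 17, 0, 0]}}

```text
clock: 19.18
tcp_pos: [0.4732, 0.2757, 0.3395]
orientation: [-2.109, -2.328, 0.004]
contact_force: [1.9, -1.1, 0.5]
grip_width: 0.0854
```

Request:
{"fn": "send_rows", "kwargs": {"moves": [60, 2, 0, 0, 115, 4, 20, 0, 162, 6, 60, 0, 162, 6, 110, 0, 162, 6, 133, 0, 162, 6, 133, 0]}}

```text
clock: 19.92
tcp_pos: [0.4625, 0.4346, 0.2045]
orientation: [-2.108, -2.329, 0.011]
contact_force: [0.7, -0.2, 0.7]
grip_width: 0.0854
```

```bash
python3 - <<'E'
from h import *
f=grab("wrist"); save(f,"k1"); print(pose()[0],pose()[1].round(3), shift([.465,.436,.079]))
print(proj(f,[.465,.436,.106]))
E
```

```text
[0.46335938 0.43567571 0.20670706] [[-0.099  0.995 -0.003]
 [ 0.995  0.099 -0.002]
 [-0.002 -0.003 -1.   ]] [  0.4   2.  127.7]
[324.47988205 200.18429238]
```

View pics/k1.png

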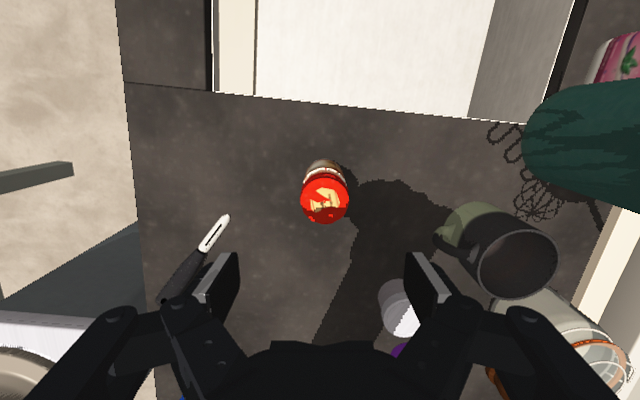

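Request:
{"fn": "send_rows", "kwargs": {"moves": [0, 1, 40, 0, 0, 1, 80, 0, 0, 1, 110, 0, 0, 1, 123, 0, 0, 1, 127, 0, 0, 1, 127, 0]}}

```text
clock: 20.72
tcp_pos: [0.4656, 0.4372, 0.0826]
orientation: [2.109, 2.328, 0.003]
contact_force: [-0.3, 0.4, 0.6]
grip_width: 0.0854
```

Request:
{"fn": "send_rows", "kwargs": {"moves": [0, 0, 0, 0, 0, 0, 0, 0, 0, 0, 0, 0, 0, 0, 0, 0, 0, 0, 0, 0, 0, 0, 0, 0], "hand": 1}}

```text
clock: 21.48
tcp_pos: [0.4653, 0.437, 0.0822]
orientation: [2.109, 2.328, 0.002]
contact_force: [-0.7, -0.6, 6.0]
grip_width: 0.0435
```

Request:
{"fn": "send_rows", "kwargs": {"moves": [0, 0, -40, 0, 0, 0, -100, 0, 0, 0, -160, 0, 0, 0, -220, 0, 0, 0, -260, 0, 0, 0, -260, 0]}}

```text
clock: 22.22
tcp_pos: [0.4656, 0.4379, 0.3449]
orientation: [2.109, 2.328, 0.01]
contact_force: [-0.6, 0.5, -1.4]
grip_width: 0.0435
```

```bash
python3 - <<'E'
from h import *
f=grab("wrist"); save(f,"k2"); print(pose()[0],pose()[1].round(3), shift([.4989,-.1307,.338]))
E
```

```text
[0.46514991 0.43676643 0.34213141] [[-0.099  0.995  0.002]
 [ 0.995  0.099  0.001]
 [ 0.001  0.002 -1.   ]] [-568.   -22.4    3.6]
```

View pics/k2.png

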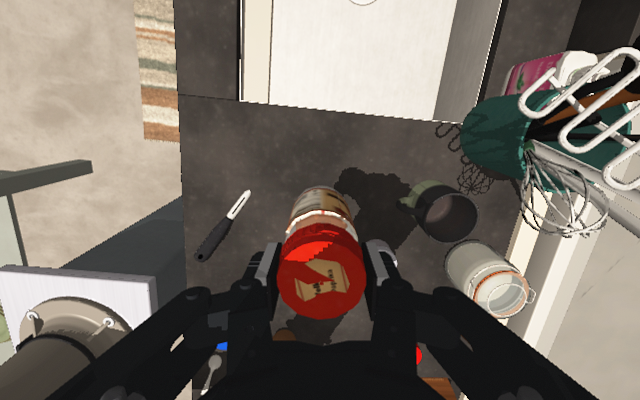

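Request:
{"fn": "send_rows", "kwargs": {"moves": [-58, -2, 0, 0, -118, -4, 0, 0, -178, -7, 0, 0, -238, -10, 0, 0, -298, -12, 0, 0, -358, -14, 0, 0, -418, -16, 0, 0, -478, -19, 0, 0]}}

```text
clock: 23.28
tcp_pos: [0.4919, -0.0435, 0.3393]
orientation: [-2.108, -2.326, 0.003]
contact_force: [0.4, -0.6, -1.3]
grip_width: 0.0433
```

Request:
{"fn": "send_rows", "kwargs": {"moves": [-60, -2, 0, 0, -90, -3, 0, 0, -90, -3, 50, 0, -90, -3, 100, 0, -90, -3, 140, 0, -90, -3, 140, 0, -90, -3, 140, 0]}}

```text
clock: 24.15
tcp_pos: [0.4995, -0.1309, 0.2019]
orientation: [2.109, 2.328, 0.0]
contact_force: [-0.3, -0.8, -0.8]
grip_width: 0.0436
```

```bash
python3 - <<'E'
from h import *
f=grab("wrist"); save(f,"k3"); print(pose()[0],pose()[1].round(3), shift([.4989,-.1307,.104]))
E
```

```text
[ 0.50004703 -0.13102134  0.20260681] [[-0.099  0.995  0.002]
 [ 0.995  0.099 -0.   ]
 [-0.001  0.002 -1.   ]] [ 0.5 -1.3 98.6]
```

View pics/k3.png

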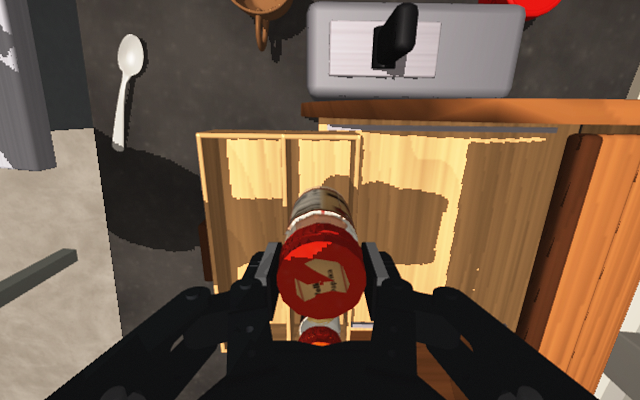

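Request:
{"fn": "send_rows", "kwargs": {"moves": [0, -1, 35, 0, 0, -1, 65, 0, 0, -1, 82, 0, 0, -1, 90, 0, 0, -1, 94, 0, 0, -1, 97, 0, 0, -1, 98, 0, 0, -1, 99, 0]}}

```text
clock: 25.2
tcp_pos: [0.4988, -0.1313, 0.104]
orientation: [2.108, 2.327, -0.0]
contact_force: [-5.0, 0.9, 19.1]
grip_width: 0.0432
```

Request:
{"fn": "send_rows", "kwargs": {"moves": [0, 0, 0, 0]}}

```text
clock: 25.32
tcp_pos: [0.4989, -0.1313, 0.104]
orientation: [2.108, 2.327, 0.0]
contact_force: [-3.6, 0.1, 12.3]
grip_width: 0.0432
```

Request:
{"fn": "send_rows", "kwargs": {"moves": [0, 0, 0, 0, 0, 0, 0, 0, 0, 0, 0, 0, 0, 0, 0, 0], "hand": 0}}

```text
clock: 25.82
tcp_pos: [0.4981, -0.131, 0.1022]
orientation: [-2.109, -2.328, 0.0]
contact_force: [0.4, -0.3, -0.2]
grip_width: 0.0853
```

Request:
{"fn": "send_rows", "kwargs": {"moves": [0, 0, -40, 0, 0, 0, -80, 0, 0, 0, -140, 0, 0, 0, -200, 0, 0, 0, -240, 0, 0, 0, -240, 0]}}

```text
clock: 26.58
tcp_pos: [0.4999, -0.1311, 0.3458]
orientation: [2.105, 2.324, 0.005]
contact_force: [-0.3, -0.1, -0.5]
grip_width: 0.0854
```

```bash
python3 - <<'E'
from h import *
f=grab("wrist"); save(f,"m1"); print(pose()[0],pose()[1].round(3), shift([.585,.27,.30]))
s=grab("scene"); save(s,"m1c",(200,440,120,320),3)
E
```

```text
[ 0.4987006  -0.13106841  0.34344774] [[-0.098  0.995  0.003]
 [ 0.995  0.098 -0.001]
 [-0.001  0.003 -1.   ]] [390.7 125.2  43.3]
```

View pics/m1.png

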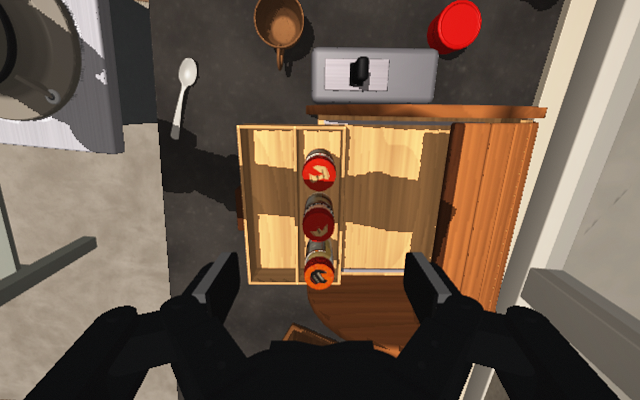

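View pics/m1c.png

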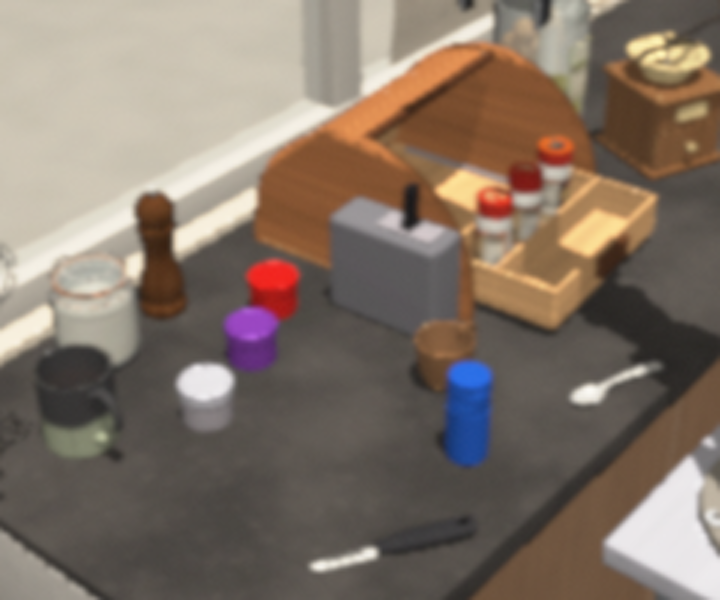

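Request:
{"fn": "send_rows", "kwargs": {"moves": [58, 18, 0, 0, 118, 37, 0, 0, 178, 57, 0, 0, 238, 77, 0, 0, 298, 96, 0, 0, 350, 112, 20, 0, 390, 126, 43, 0, 390, 126, 43, 0]}}

```text
clock: 27.68
tcp_pos: [0.5823, 0.2728, 0.2945]
orientation: [-2.098, -2.331, 0.009]
contact_force: [-0.4, -0.7, -0.7]
grip_width: 0.0857
```

Request:
{"fn": "send_rows", "kwargs": {"moves": [0, 0, 30, 0, 0, 0, 60, 0, 0, 0, 80, 0, 0, 0, 80, 0]}}

```text
clock: 28.18
tcp_pos: [0.5844, 0.268, 0.2174]
orientation: [-2.109, -2.327, 0.006]
contact_force: [-0.2, -0.4, 0.3]
grip_width: 0.0853
```

```bash
python3 - <<'E'
from h import *
f=grab("wrist"); save(f,"m2"); print(pose()[0],pose()[1].round(3), shift([.5875,.269,.016]))
print(proj(f,[.5875,.269,.05]))
E
```

```text
[0.58505821 0.26888272 0.21902368] [[-0.098  0.995 -0.001]
 [ 0.995  0.098 -0.001]
 [-0.    -0.001 -1.   ]] [ -0.    2.6 203. ]
[324.31894716 182.43839797]
```

View pics/m2.png

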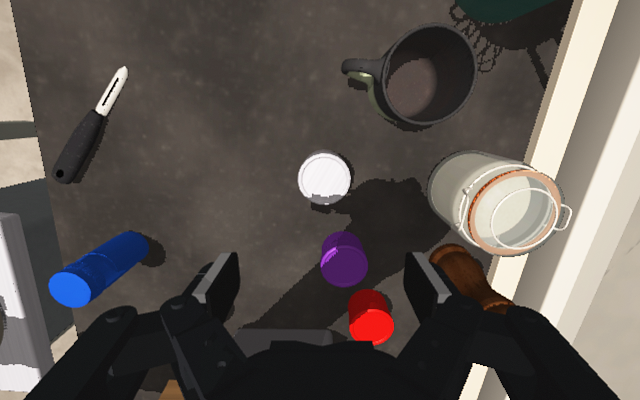

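Request:
{"fn": "send_rows", "kwargs": {"moves": [4, 3, 50, 0, 4, 3, 110, 0, 4, 3, 150, 0, 4, 3, 180, 0, 4, 3, 194, 0, 4, 3, 200, 0, 4, 3, 202, 0, 4, 3, 202, 0]}}

```text
clock: 29.22
tcp_pos: [0.5884, 0.2741, 0.0184]
orientation: [2.109, 2.328, 0.003]
contact_force: [-0.1, 0.1, 0.2]
grip_width: 0.0853
```

```bash
python3 - <<'E'
from h import *
f=grab("wrist"); save(f,"m3"); print(pose()[0])
E
```

```text
[0.58835773 0.27410485 0.01836126]
```

View pics/m3.png

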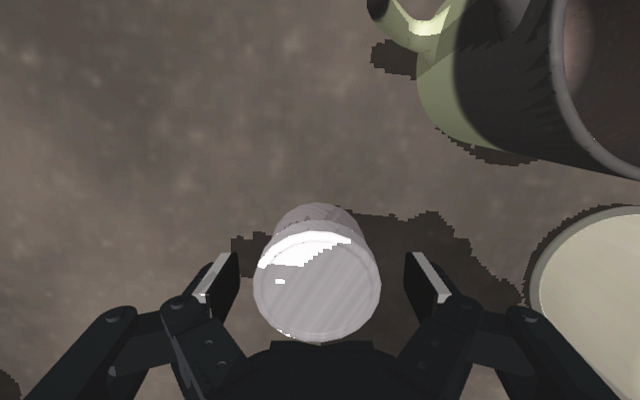

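Request:
{"fn": "send_rows", "kwargs": {"moves": [0, 0, 4, 0, 0, 0, 5, 0]}}

```text
clock: 29.52
tcp_pos: [0.5876, 0.2736, 0.0122]
orientation: [2.109, 2.328, -0.0]
contact_force: [-0.7, 0.5, -0.1]
grip_width: 0.0852
```

Request:
{"fn": "send_rows", "kwargs": {"moves": [0, 0, 0, 0, 0, 0, 0, 0, 0, 0, 0, 0, 0, 0, 0, 0, 0, 0, 0, 0, 0, 0, 0, 0], "hand": 1}}

```text
clock: 30.28
tcp_pos: [0.5878, 0.2739, 0.0125]
orientation: [2.109, 2.328, 0.001]
contact_force: [-0.8, -1.3, 4.5]
grip_width: 0.0591
```

Request:
{"fn": "send_rows", "kwargs": {"moves": [0, 0, -40, 0, 0, 0, -100, 0, 0, 0, -160, 0, 0, 0, -220, 0, 0, 0, -270, 0, 0, 0, -270, 0]}}

```text
clock: 31.02
tcp_pos: [0.5893, 0.2752, 0.2868]
orientation: [2.108, 2.326, 0.011]
contact_force: [0.2, 0.6, -2.5]
grip_width: 0.0589
```

```bash
python3 - <<'E'
from h import *
f=grab("wrist"); save(f,"m4"); print(pose()[0],pose()[1].round(3),r.get_obs()["joints"].round(2), shift([.4291,-.2125,.25]))
E
```

```text
[0.58820527 0.27408625 0.28372241] [[-0.098  0.995  0.003]
 [ 0.995  0.098  0.001]
 [ 0.001  0.003 -1.   ]] [-0.06  0.47 -0.67  1.53  0.31  1.25 -0.68] [-468.6 -206.3   32.8]
```

View pics/m4.png

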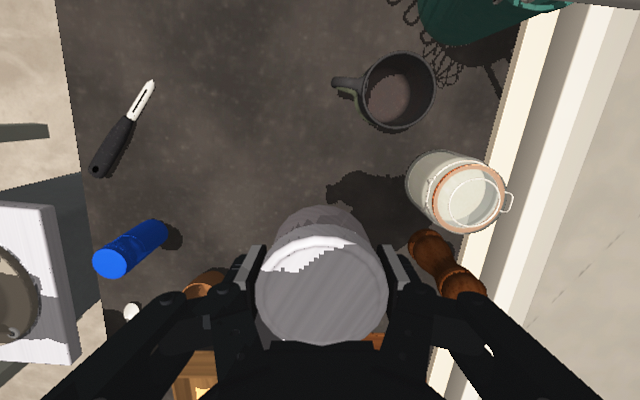

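Request:
{"fn": "send_rows", "kwargs": {"moves": [-45, -20, 0, 5, -95, -42, 0, 15, -147, -65, 0, 25, -200, -88, 0, 35, -253, -111, 0, 45, -306, -135, 0, 55, -359, -158, 0, 65, -412, -181, 0, 75]}}

```text
clock: 32.08
tcp_pos: [0.446, -0.1558, 0.2803]
orientation: [-3.091, -0.553, 0.005]
contact_force: [0.2, -1.2, -1.1]
grip_width: 0.0591
```

```bash
python3 - <<'E'
from h import *
p,M=pose();print(p,M.round(3),r.get_obs()["joints"].round(2), shift([.4291,-.2125,.25]),np.degrees(np.arctan2(M[1,1],M[0,1])))
E
```

```text
[ 0.44596438 -0.15584554  0.28034464] [[ 0.938  0.347 -0.003]
 [ 0.347 -0.938  0.001]
 [-0.003 -0.002 -1.   ]] [ 0.5   0.11 -0.32  1.94  0.04  1.1  -1.05] [-35.4  47.3  30.4] -69.70075332488858
```

Request:
{"fn": "send_rows", "kwargs": {"moves": [-18, 24, 0, 7, -37, 48, 0, 15, -37, 48, 40, 15, -37, 48, 80, 15, -37, 48, 110, 15, -37, 48, 110, 15, -37, 48, 110, 15]}}

```text
clock: 32.95
tcp_pos: [0.4305, -0.2121, 0.1725]
orientation: [-3.138, -0.155, 0.0]
contact_force: [-0.1, -0.2, -1.2]
grip_width: 0.0591
```

```bash
python3 - <<'E'
from h import *
f=grab("wrist"); save(f,"m5"); g=grab("side"); save(g,"m5s",(340,540,130,310),3)
p,M=pose();print(p,M.round(3),r.get_obs()["joints"].round(2), shift([.4291,-.2125,.036]),np.degrees(np.arctan2(M[1,1],M[0,1])))
E
```

```text
[ 0.43120764 -0.2123283   0.17334598] [[ 0.995  0.098  0.002]
 [ 0.098 -0.995 -0.001]
 [ 0.002  0.001 -1.   ]] [ 0.55  0.24 -0.25  2.06  0.08  0.85 -1.22] [ -2.3  -0.2 137.3] -84.34849271759819
```

View pics/m5.png

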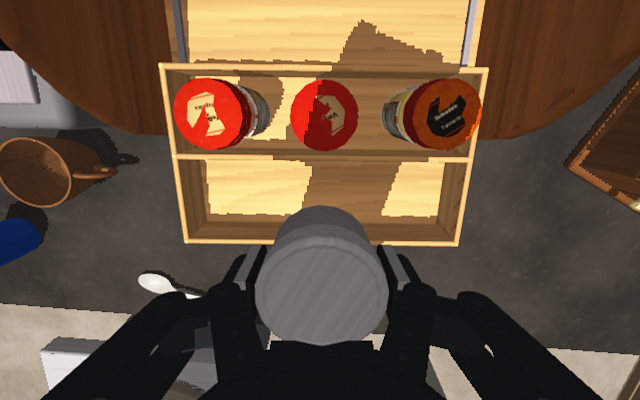

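View pics/m5s.png

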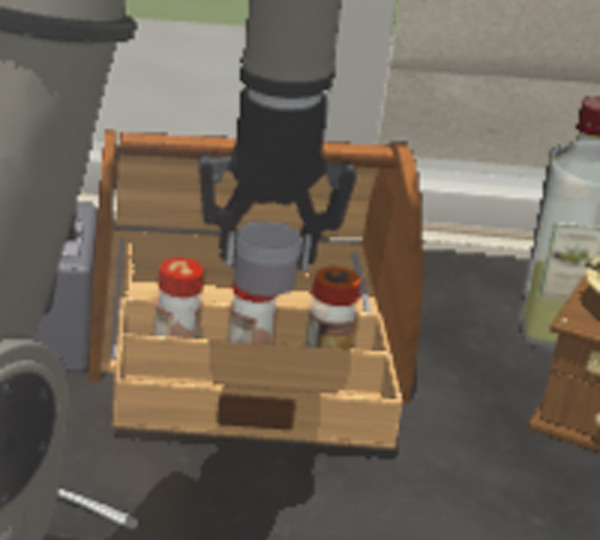

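```bash
python3 - <<'E'
from h import *
f=grab("wrist"); p,M=pose(); W=f["world_to_cam"]; c=-W[:3,:3].T@W[:3,3]; print("cam in tool",M.T@(c-p))
save(f,"m6",(150,490,50,260),2.3)
bx=np.array([.9962,.0872,0]);by=np.array([-.0872,.9962,0]);q=np.array([.4291,-.2125,.068])
for s in (-.0405,.0365):
  for t in (-.12,0,.12): print(s,t,((proj(f,q+s*bx+t*by)-[150,50])*2.3).round(0))
E
```

```text
cam in tool [ 0.07695696 -0.00051817 -0.14392452]
-0.0405 -0.12 [679. 444.]
-0.0405 0 [393. 441.]
-0.0405 0.12 [107. 438.]
0.0365 -0.12 [707. 262.]
0.0365 0 [396. 258.]
0.0365 0.12 [ 83. 255.]
```

View pics/m6.png

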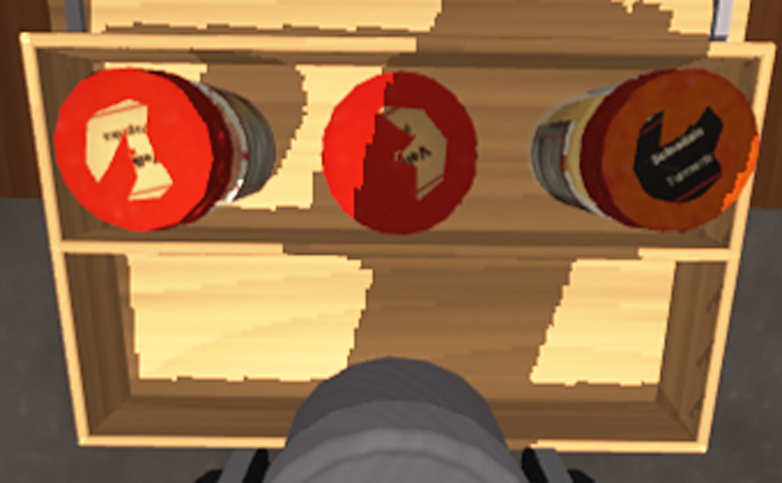

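Request:
{"fn": "send_rows", "kwargs": {"moves": [-2, 0, 40, 0, -2, 0, 75, 0, -2, 0, 95, 0, -2, 0, 110, 0, -2, 0, 120, 0, -2, 0, 128, 0, -2, 0, 133, 0, -2, 0, 133, 0]}}

```text
clock: 34.1
tcp_pos: [0.4285, -0.2122, 0.0392]
orientation: [-3.138, -0.155, 0.0]
contact_force: [-0.6, -0.5, -1.3]
grip_width: 0.0591
```

Request:
{"fn": "send_rows", "kwargs": {"moves": [0, 0, 2, 0, 0, 0, 4, 0, 0, 0, 5, 0, 0, 0, 5, 0]}}

```text
clock: 34.6
tcp_pos: [0.4286, -0.2123, 0.0344]
orientation: [3.138, 0.155, 0.0]
contact_force: [-0.5, 0.9, 1.1]
grip_width: 0.0586
```

```bash
python3 - <<'E'
from h import *
f=grab("wrist"); save(f,"m7"); g=grab("side"); save(g,"m7s",(340,540,130,310),3)
print(pose()[0],r.get_obs()["contact_force"])
E
```

```text
[ 0.42852495 -0.21228882  0.0344053 ] [-1.05939195 -0.31303901  1.61921673]
```

View pics/m7.png

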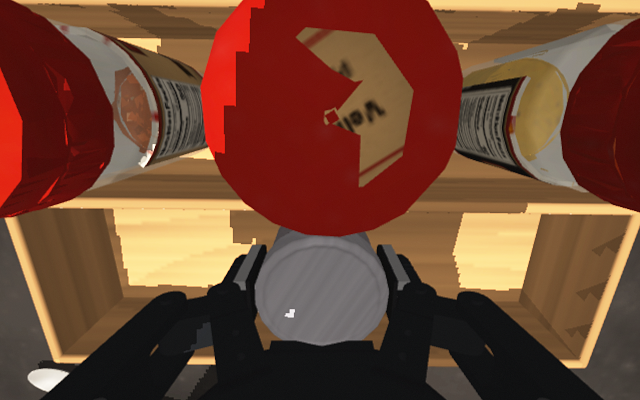

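View pics/m7s.png

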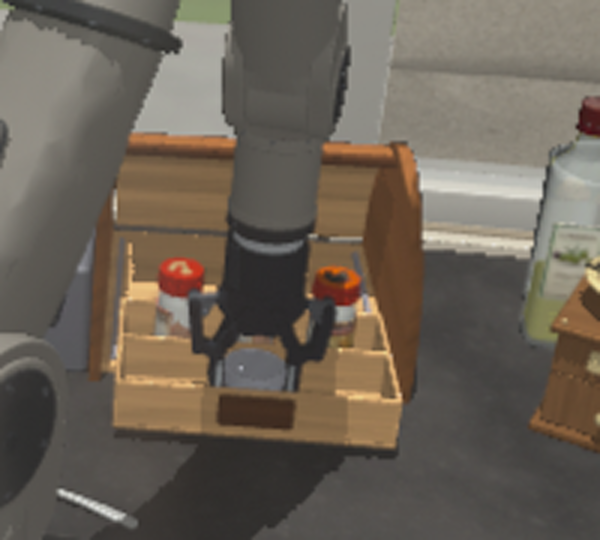

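Tin seated on the floor. Release, lift.

Request:
{"fn": "send_rows", "kwargs": {"moves": [0, 0, 1, 0, 0, 0, 1, 0, 0, 0, 1, 0, 0, 0, 1, 0], "hand": 0}}

```text
clock: 35.2
tcp_pos: [0.4286, -0.2122, 0.0333]
orientation: [3.138, 0.155, 0.0]
contact_force: [0.6, 1.0, -0.2]
grip_width: 0.0851
```

Request:
{"fn": "send_rows", "kwargs": {"moves": [0, 0, -30, 0, 0, 0, -60, 0, 0, 0, -110, 0, 0, 0, -160, 0, 0, 0, -200, 0, 0, 0, -200, 0]}}

```text
clock: 35.95
tcp_pos: [0.4304, -0.213, 0.2365]
orientation: [3.135, 0.154, 0.01]
contact_force: [0.1, 0.4, -0.4]
grip_width: 0.0853
```

```bash
python3 - <<'E'
from h import *
f=grab("wrist"); save(f,"n1"); print(pose()[0],r.get_obs()["joints"].round(2))
s=grab("scene"); save(s,"n1c",(200,440,120,320),3)
E
```

```text
[ 0.42914467 -0.21255098  0.23450555] [ 0.57  0.16 -0.27  1.99  0.05  0.99 -1.19]
```

View pics/n1.png

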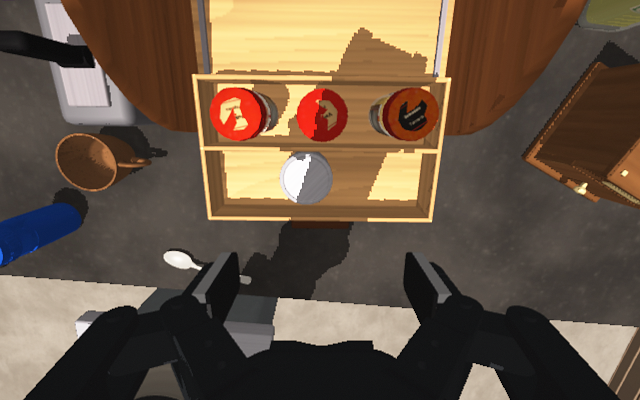

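View pics/n1c.png

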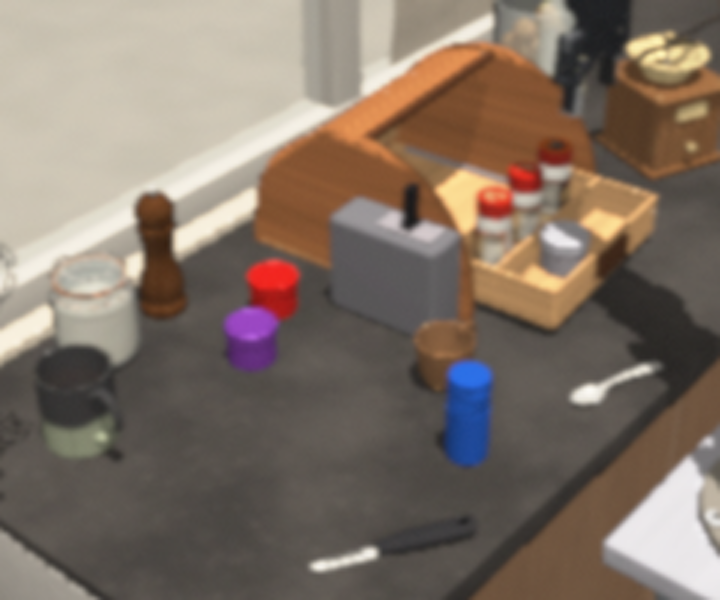

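Request:
{"fn": "send_rows", "kwargs": {"moves": [-40, 12, 0, 0, -80, 24, 0, 0, -80, 24, 40, 0, -80, 24, 70, 0, -80, 24, 90, 0, -80, 24, 90, 0], "hand": 1}}

```text
clock: 36.8
tcp_pos: [0.3492, -0.2428, 0.1409]
orientation: [-3.134, -0.155, 0.008]
contact_force: [0.7, 0.8, -0.1]
grip_width: -0.0002
```

```bash
python3 - <<'E'
from h import *
f=grab("wrist"); save(f,"n2"); print(pose()[0],pose()[1].round(3),r.get_obs()["joints"].round(2), shift([.3516,-.2444,.042]))
g=grab("side"); save(g,"n2s",(340,540,130,310),3)
print(proj(f,[.3765-.022,-.2422-.002,.064]),proj(f,[.3743,-.2173,.064]),onz(f,306,178,.072))
E
```

```text
[ 0.35023932 -0.24336603  0.14215021] [[ 0.995  0.099 -0.003]
 [ 0.099 -0.995  0.002]
 [-0.003 -0.002 -1.   ]] [ 0.66  0.21 -0.22  2.2   0.06  0.75 -1.08] [  1.5   1.4 100.1]
[324.42140986 203.20085741] [293.31907726 176.46394708] [ 0.37595916 -0.22772036  0.072     ]
```

View pics/n2.png

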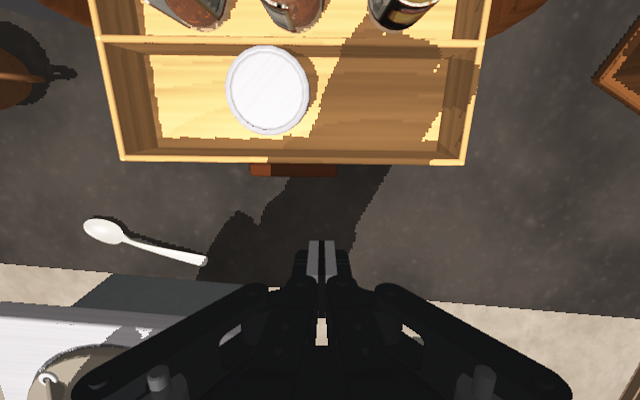

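View pics/n2s.png

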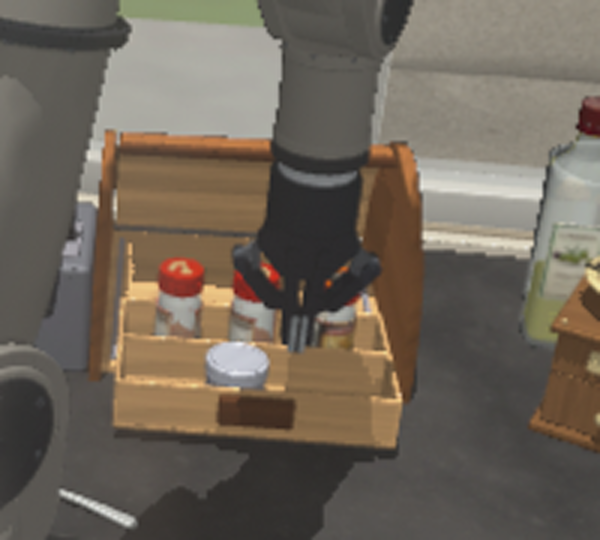

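Request:
{"fn": "send_rows", "kwargs": {"moves": [0, -2, 40, 0, 0, -2, 80, 0, 0, -2, 100, 0, 0, -2, 100, 0], "newtons": 60}}

```text
clock: 37.4
tcp_pos: [0.3507, -0.2417, 0.0428]
orientation: [-3.137, -0.155, 0.003]
contact_force: [-0.1, 0.8, 0.3]
grip_width: 0.0002
```

Request:
{"fn": "send_rows", "kwargs": {"moves": [5, 0, 0, 0, 10, 0, 0, 0, 15, 0, 0, 0, 20, 0, 0, 0, 25, 0, 0, 0, 30, 0, 0, 0, 35, 0, 0, 0, 40, 0, 0, 0]}}

```text
clock: 38.4
tcp_pos: [0.3896, -0.2387, 0.0434]
orientation: [3.138, 0.153, -0.004]
contact_force: [-4.3, -2.8, 3.8]
grip_width: -0.0
```

```bash
python3 - <<'E'
from h import *
f=grab("wrist"); save(f,"n3"); print(pose()[0],r.get_obs()["contact_force"])
E
```

```text
[ 0.39055943 -0.23857405  0.04347257] [-3.87270333 -2.37950352 -1.30566037]
```

View pics/n3.png

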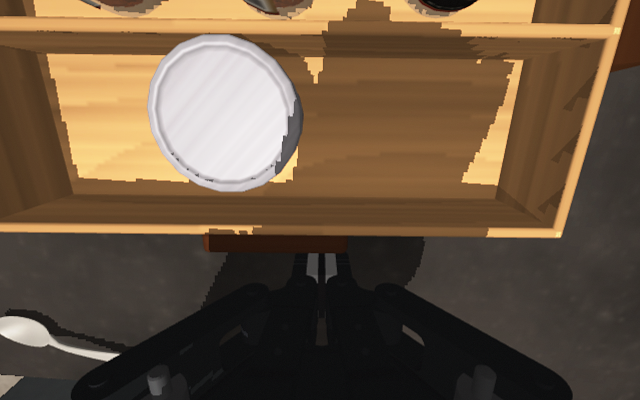

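Request:
{"fn": "send_rows", "kwargs": {"moves": [5, 0, 0, 0, 11, 0, 0, 0, 18, 0, 0, 0, 26, 0, 0, 0, 34, 0, 0, 0, 42, 0, 0, 0, 50, 0, 0, 0, 58, 0, 0, 0]}}

```text
clock: 39.45
tcp_pos: [0.4473, -0.2335, 0.0433]
orientation: [3.137, 0.152, -0.004]
contact_force: [-5.6, -3.3, 1.9]
grip_width: 0.0
```

Request:
{"fn": "send_rows", "kwargs": {"moves": [8, 0, 0, 0, 16, 0, 0, 0, 24, 0, 0, 0, 32, 0, 0, 0, 39, 0, 0, 0, 45, 0, 0, 0, 49, 0, 0, 0, 52, 0, 0, 0]}}

```text
clock: 40.45
tcp_pos: [0.4989, -0.2286, 0.0432]
orientation: [3.137, 0.152, -0.004]
contact_force: [-5.0, -3.6, 2.6]
grip_width: 0.0002
```

```bash
python3 - <<'E'
from h import *
f=grab("wrist"); save(f,"n4"); print(pose()[0],r.get_obs()["contact_force"])
g=grab("side"); save(g,"n4s",(340,540,130,310),3)
E
```

```text
[ 0.49943655 -0.2284422   0.04321345] [-3.49085156 -4.05286459 -0.89170152]
```

View pics/n4.png

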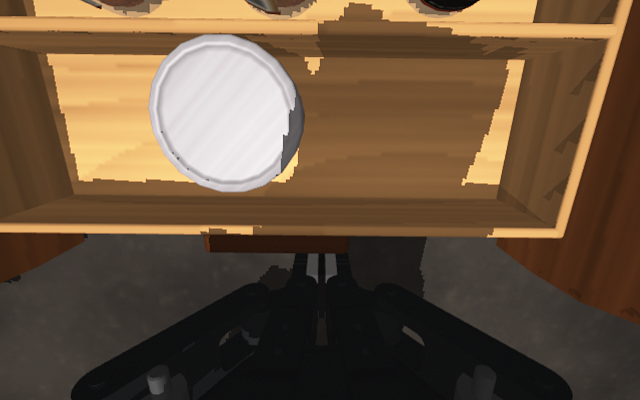

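View pics/n4s.png

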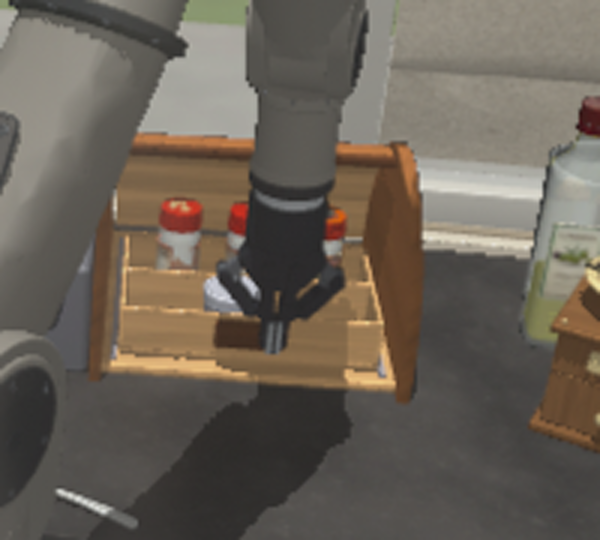

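Request:
{"fn": "send_rows", "kwargs": {"moves": [4, 0, 0, 0, 8, 0, 0, 0, 12, 0, 0, 0, 15, 0, 0, 0, 18, 0, 0, 0, 20, 0, 0, 0, 22, 0, 0, 0, 24, 0, 0, 0]}}

```text
clock: 41.55
tcp_pos: [0.5228, -0.2262, 0.0431]
orientation: [3.137, 0.153, -0.004]
contact_force: [-5.0, -4.9, 2.0]
grip_width: 0.0
```

Request:
{"fn": "send_rows", "kwargs": {"moves": [1, 0, 0, 0, 2, 0, 0, 0, 3, 0, 0, 0, 4, 0, 0, 0, 5, 0, 0, 0, 6, 0, 0, 0]}}

```text
clock: 42.3
tcp_pos: [0.5263, -0.2258, 0.043]
orientation: [3.137, 0.152, -0.011]
contact_force: [-13.4, -2.5, 9.5]
grip_width: 0.0001
```

Request:
{"fn": "send_rows", "kwargs": {"moves": [1, 0, 0, 0, 2, 0, 0, 0, 3, 0, 0, 0, 3, 0, 0, 0]}}

```text
clock: 42.8
tcp_pos: [0.5262, -0.2258, 0.0426]
orientation: [-3.138, -0.15, 0.02]
contact_force: [-18.8, -3.6, 14.5]
grip_width: -0.0002
```

```bash
python3 - <<'E'
from h import *
f=grab("wrist"); save(f,"n5"); print(pose()[0],r.get_obs()["contact_force"])
s=grab("scene"); save(s,"n5c",(250,440,120,270),4)
E
```

```text
[ 0.52619069 -0.22573475  0.04264027] [-19.41075755  -3.10136544  13.91892049]
```

View pics/n5c.png

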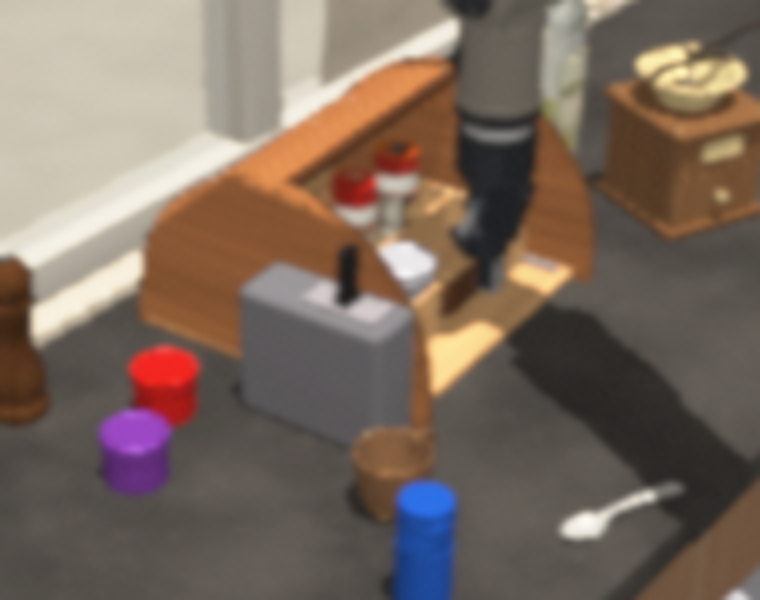

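Request:
{"fn": "send_rows", "kwargs": {"moves": [-15, 0, 0, 0, -40, 0, 0, 0, -80, 0, -20, 0, -100, 0, -80, 0, -100, 0, -140, 0, -100, 0, -200, 0, -100, 0, -260, 0, -100, 0, -300, 0]}}

```text
clock: 43.9
tcp_pos: [0.4348, -0.2334, 0.3469]
orientation: [3.136, 0.157, 0.008]
contact_force: [1.0, -0.1, -0.6]
grip_width: 0.0001
```

```bash
python3 - <<'E'
from h import *
f=grab("wrist"); save(f,"o1"); print(pose()[0],r.get_obs()["contact_force"])
g=grab("side"); save(g,"o1s",(340,540,130,310),3)
p,M=pose()
print(shift([.48,-.03,.34]))
E
```

```text
[ 0.43674515 -0.23416977  0.35152849] [ 1.60672109 -1.71204901  4.39402626]
[  63.5 -198.8    8.3]
```

View pics/o1.png

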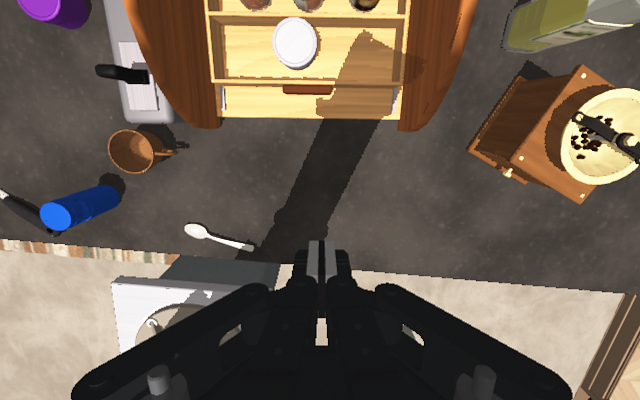

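View pics/o1s.png

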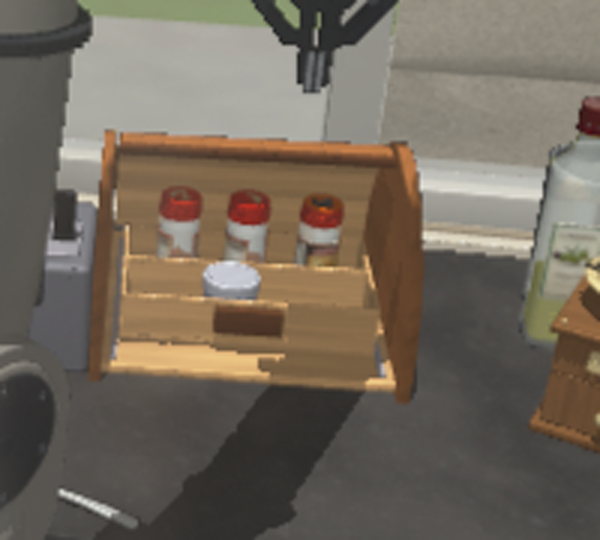

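Request:
{"fn": "send_rows", "kwargs": {"moves": [15, -60, 0, 0, 25, -120, 0, 0, 35, -180, 0, 0, 40, -200, 0, 0, 40, -200, 0, 0, 40, -200, 0, 0]}}

```text
clock: 44.75
tcp_pos: [0.4536, -0.032, 0.3428]
orientation: [3.138, 0.153, -0.001]
contact_force: [0.8, 0.1, 0.7]
grip_width: -0.0001
```

```bash
python3 - <<'E'
from h import *
f=grab("wrist"); save(f,"o2"); save(f,"o2z",(180,420,20,220),3.3); print(pose()[0])
np.savez("w.npz",mtx=f["mtx"],W=f["world_to_cam"])
s=grab("scene"); save(s,"o2c",(280,370,160,240),8)
E
```

```text
[ 0.45358626 -0.03226678  0.34289598]
```

View pics/o2z.png

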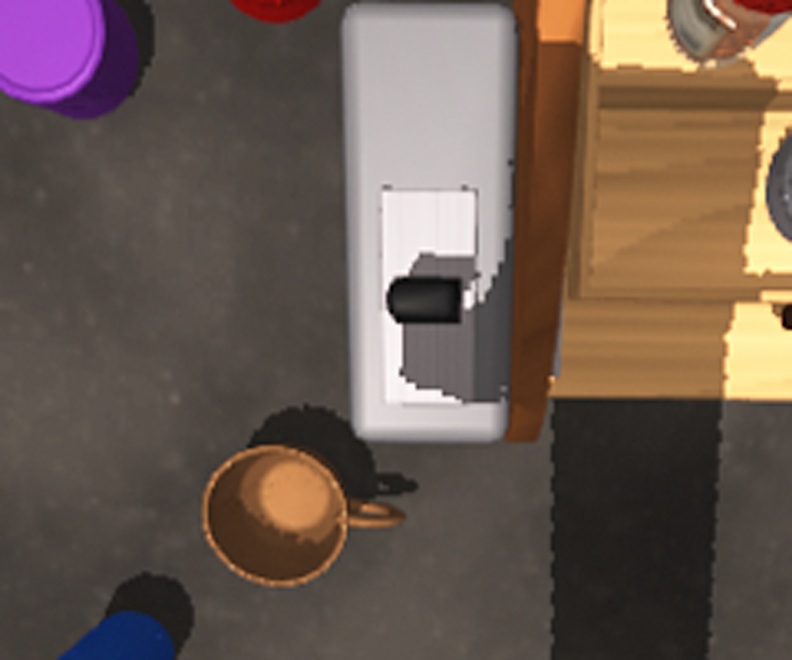

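View pics/o2c.png

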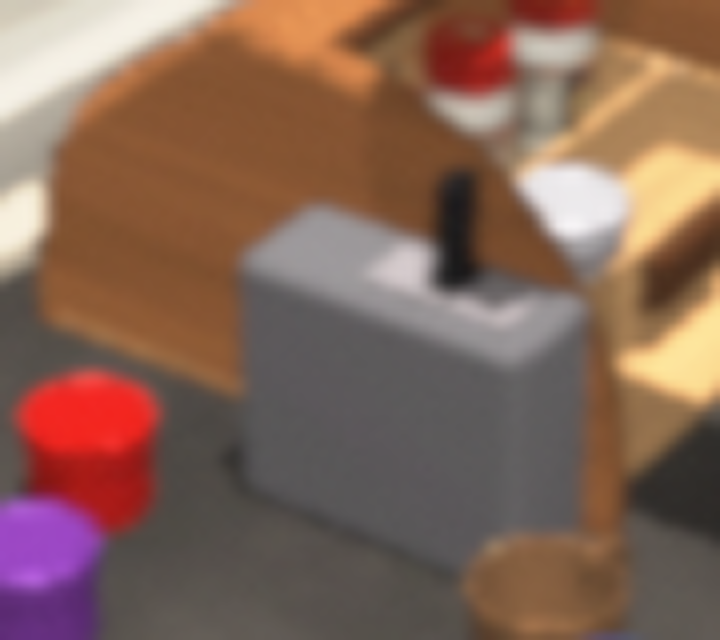

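```bash
python3 - <<'E'
from h import *
d=np.load("w.npz"); f=dict(mtx=d["mtx"],world_to_cam=d["W"])
P=lambda u,v,z:onz(f,180+u/3.3,20+v/3.3,z).round(4)
print("tip",P(421,300,.186),"L",P(388,300,.186),"top",P(421,280,.186),"bot",P(421,322,.186))
for n,u,v in [("cons FL",355,440),("FR",508,440),("BL",345,5),("BR",515,5)]: print(n,P(u,v,.132))
print("plate",P(430,190,.133),P(430,404,.133))
s=grab("scene"); Q=lambda u,v,z:onz(s,280+u/8,160+v/8,z).round(4)
print("scene tip",Q(457,175,.186),Q(455,282,.133))
# intersect
o1,d1=ray(f,180+421/3.3,20+300/3.3); o2,d2=ray(s,280+457/8,160+178/8)
A=np.array([d1,-d2]).T; t=np.linalg.lstsq(A,o2-o1,rcond=None)[0]; print(o1+t[0]*d1,o2+t[1]*d2)
E
```

```text
tip [ 0.5295 -0.0103  0.186 ] L [ 5.285e-01 -2.000e-04  1.860e-01] top [ 0.5353 -0.0098  0.186 ] bot [ 0.5231 -0.0108  0.186 ]
cons FL [0.4767 0.0128 0.132 ]
FR [ 0.4824 -0.0447  0.132 ]
BL [0.6199 0.025  0.132 ]
BR [ 0.6254 -0.0311  0.132 ]
plate [ 0.5662 -0.008   0.133 ] [ 0.4929 -0.0143  0.133 ]
scene tip [ 0.5225 -0.0097  0.186 ] [ 0.5223 -0.0091  0.133 ]
[ 0.52950955 -0.01008714  0.18199602] [ 0.52530292 -0.01327146  0.18186112]
```

```bash
python3 - <<'E'
from h import *
p,M=pose(); print(p,np.degrees(np.arctan2(M[1,1],M[0,1])),shift([.564,-.004,.343]))
E
```

```text
[ 0.45365676 -0.03217455  0.34307361] -84.47473539787799 [112.5 -17.4   0. ]
```

Request:
{"fn": "send_rows", "kwargs": {"moves": [20, -3, 0, -10, 40, -6, 0, -20, 60, -9, 0, -30, 80, -12, 0, -40, 100, -16, 0, -50, 112, -17, 0, -60, 112, -17, 0, -70, 112, -17, 0, -80]}}

```text
clock: 45.9
tcp_pos: [0.5637, -0.004, 0.3429]
orientation: [-2.299, -2.14, 0.001]
contact_force: [-0.2, -0.1, 0.3]
grip_width: 0.0001
```

Request:
{"fn": "send_rows", "kwargs": {"moves": [0, 0, 0, -10, 0, 0, 0, -10, 0, 0, 0, -10]}}

```text
clock: 46.28
tcp_pos: [0.5635, -0.0035, 0.3432]
orientation: [-2.114, -2.324, 0.0]
contact_force: [-0.3, -0.1, -0.2]
grip_width: -0.0
```

```bash
python3 - <<'E'
from h import *
f=grab("wrist"); save(f,"p1")
p,M=pose(); print(p,np.degrees(np.arctan2(M[1,1],M[0,1])),shift([.564,-.004,.165]))
print(proj(f,[.5295,-.0105,.186]))
E
```

```text
[ 0.56354885 -0.00337596  0.34321427] 5.4536468098697535 [ -0.6   0.4 178.2]
[289.57662929 188.80278502]
```

View pics/p1.png

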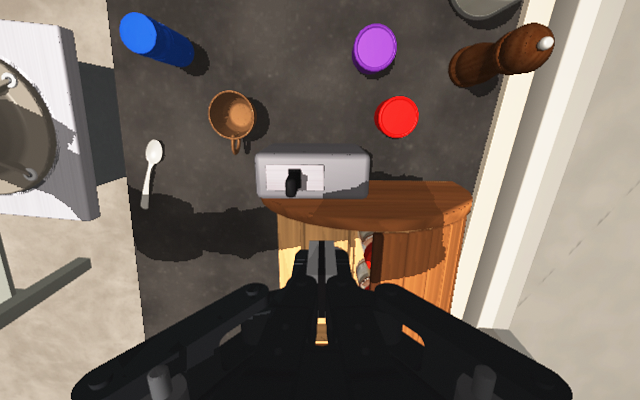

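Request:
{"fn": "send_rows", "kwargs": {"moves": [0, 0, 50, 0, 0, 0, 100, 0, 0, 0, 130, 0, 0, 0, 150, 0, 0, 0, 165, 0, 0, 0, 175, 0, 0, 0, 178, 0, 0, 0, 178, 0]}}

```text
clock: 47.32
tcp_pos: [0.5639, -0.0029, 0.1657]
orientation: [2.109, 2.328, 0.001]
contact_force: [-0.6, -0.4, 0.4]
grip_width: 0.0
```

```bash
python3 - <<'E'
from h import *
f=grab("wrist"); save(f,"p2")
s=grab("scene"); save(s,"p2c",(270,390,140,240),6)
print(pose()[0],r.get_obs()["contact_force"])
E
```

```text
[ 0.56398509 -0.00283142  0.16593896] [ 1.2200166  -1.04749432 -0.20747997]
```

View pics/p2.png

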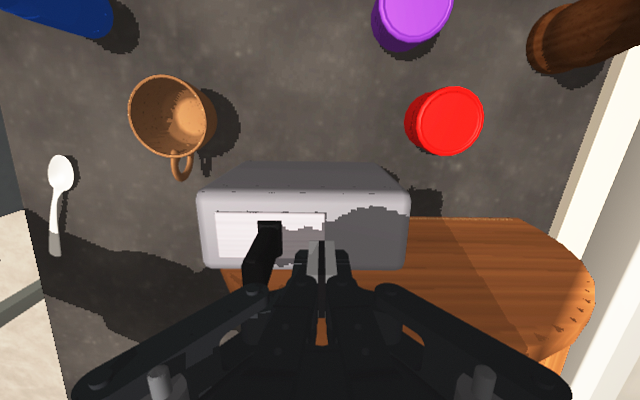

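View pics/p2c.png

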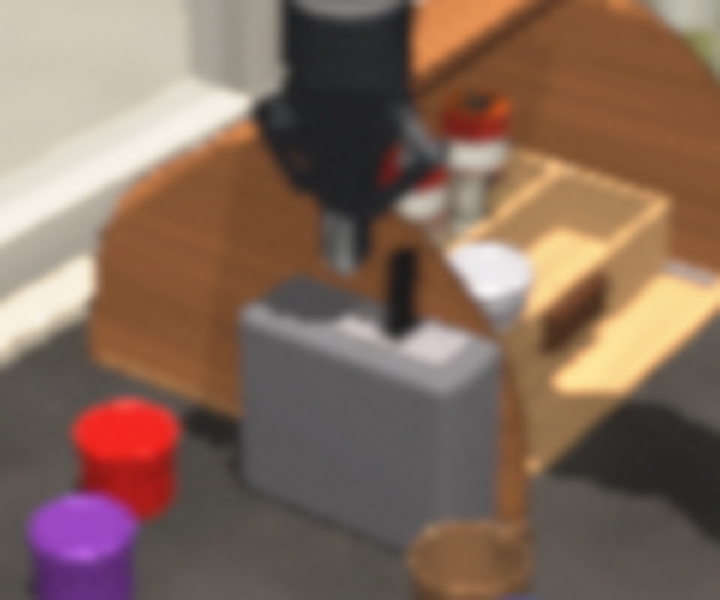

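Request:
{"fn": "send_rows", "kwargs": {"moves": [-3, -6, 0, 0, -3, -12, 0, 0, -3, -16, 0, 0, -3, -20, 0, 0, -3, -24, 0, 0, -3, -27, 0, 0, -3, -29, 0, 0]}}

```text
clock: 48.3
tcp_pos: [0.5352, -0.0087, 0.1654]
orientation: [2.109, 2.328, 0.001]
contact_force: [4.0, -0.4, -1.8]
grip_width: 0.0001
```

```bash
python3 - <<'E'
from h import *
s=grab("scene"); save(s,"p3c",(270,390,140,240),6)
print(pose()[0],r.get_obs()["contact_force"])
E
```

```text
[ 0.53499089 -0.00876708  0.16540292] [ 3.97341605 -0.42974059 -0.88154575]
```

View pics/p3c.png

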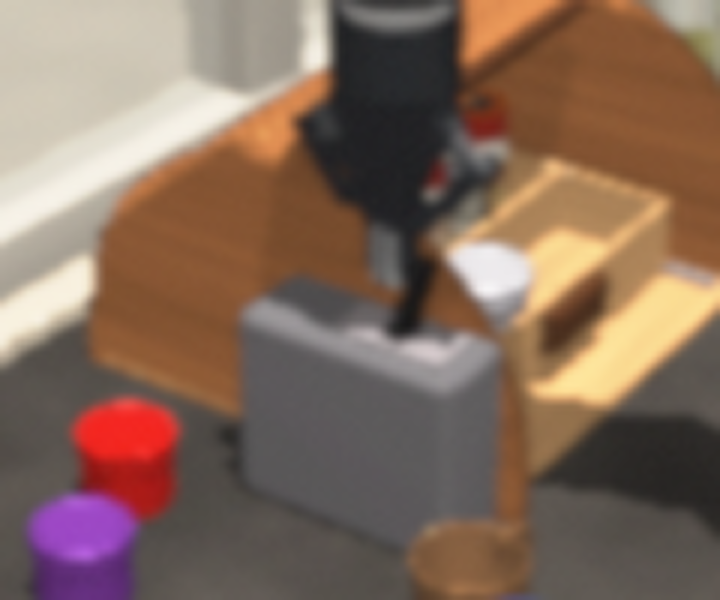

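Request:
{"fn": "send_rows", "kwargs": {"moves": [0, -1, 0, 0, 0, -2, 0, 0, 0, -2, 0, 0, 0, -2, 0, 0, 0, -2, 0, 0, 0, -2, 0, 0, 0, -2, 0, 0, 0, -2, 0, 0]}}

```text
clock: 49.35
tcp_pos: [0.533, -0.0089, 0.1653]
orientation: [2.109, 2.328, 0.0]
contact_force: [4.8, 0.1, -2.3]
grip_width: 0.0002
```

```bash
python3 - <<'E'
from h import *
g=grab("side"); save(g,"p4s",(340,540,130,310),3)
print(pose()[0],r.get_obs()["contact_force"])
E
```

```text
[ 0.53299619 -0.00888467  0.16528993] [ 4.62573099  0.57202925 -0.22521581]
```

View pics/p4s.png

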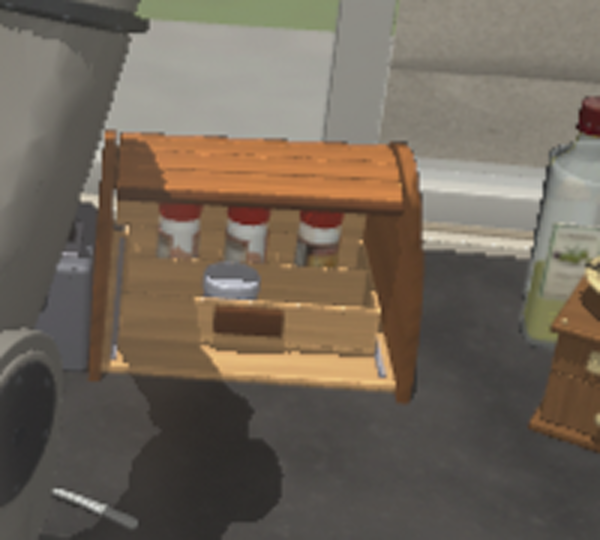

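The lid is running down; keep holding.

Request:
{"fn": "send_rows", "kwargs": {"moves": [0, 0, 0, 0, 0, 0, 0, 0, 0, 0, 0, 0, 0, 0, 0, 0, 0, 0, 0, 0, 0, 0, 0, 0, 0, 0, 0, 0, 0, 0, 0, 0]}}

```text
clock: 50.4
tcp_pos: [0.533, -0.0089, 0.1653]
orientation: [-2.109, -2.328, -0.0]
contact_force: [3.9, 1.0, -0.7]
grip_width: -0.0002
```

Request:
{"fn": "send_rows", "kwargs": {"moves": [0, 0, 0, 0, 0, 0, 0, 0, 0, 0, 0, 0, 0, 0, 0, 0, 0, 0, 0, 0, 0, 0, 0, 0, 0, 0, 0, 0, 0, 0, 0, 0]}}

```text
clock: 51.4
tcp_pos: [0.533, -0.0089, 0.1653]
orientation: [-2.109, -2.328, -0.0]
contact_force: [3.8, 1.4, 0.0]
grip_width: 0.0001
```

Request:
{"fn": "send_rows", "kwargs": {"moves": [0, 0, 0, 0, 0, 0, 0, 0, 0, 0, 0, 0, 0, 0, 0, 0, 0, 0, 0, 0, 0, 0, 0, 0, 0, 0, 0, 0, 0, 0, 0, 0]}}

```text
clock: 52.4
tcp_pos: [0.533, -0.0089, 0.1653]
orientation: [-2.109, -2.328, -0.0]
contact_force: [4.2, 1.7, -0.5]
grip_width: -0.0001
```

Request:
{"fn": "send_rows", "kwargs": {"moves": [0, 0, 0, 0, 0, 0, 0, 0, 0, 0, 0, 0, 0, 0, 0, 0, 0, 0, 0, 0, 0, 0, 0, 0, 0, 0, 0, 0, 0, 0, 0, 0]}}

```text
clock: 53.4
tcp_pos: [0.5329, -0.0089, 0.1653]
orientation: [-2.109, -2.328, 0.0]
contact_force: [3.8, 0.9, -0.4]
grip_width: 0.0
```

```bash
python3 - <<'E'
from h import *
g=grab("side"); save(g,"p5s",(340,540,130,310),3)
print(pose()[0],r.get_obs()["contact_force"])
E
```

```text
[ 0.53297802 -0.00893804  0.16530176] [4.87924147 1.65273846 0.67139049]
```

View pics/p5s.png

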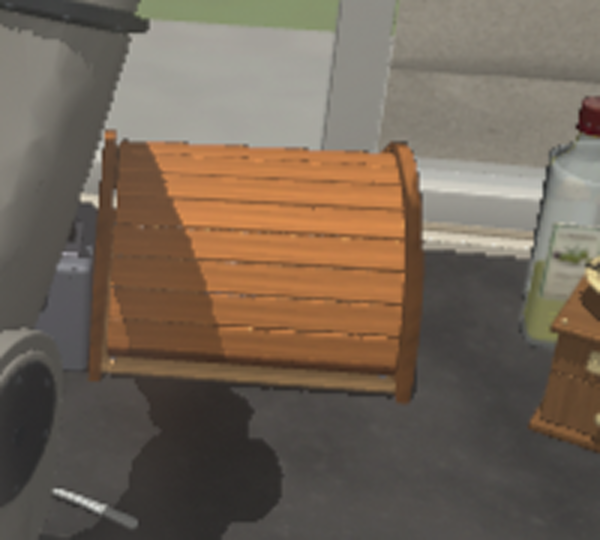

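Request:
{"fn": "send_rows", "kwargs": {"moves": [0, 0, 0, 0, 0, 0, 0, 0, 0, 0, 0, 0, 0, 0, 0, 0, 0, 0, 0, 0, 0, 0, 0, 0, 0, 0, 0, 0, 0, 0, 0, 0]}}

```text
clock: 54.45
tcp_pos: [0.533, -0.009, 0.1653]
orientation: [2.109, 2.328, -0.0]
contact_force: [4.7, 0.9, -1.0]
grip_width: 0.0001
```

Request:
{"fn": "send_rows", "kwargs": {"moves": [0, 0, 0, 0, 0, 0, 0, 0, 0, 0, 0, 0, 0, 0, 0, 0, 0, 0, 0, 0, 0, 0, 0, 0, 0, 0, 0, 0, 0, 0, 0, 0]}}

```text
clock: 55.45
tcp_pos: [0.533, -0.0089, 0.1653]
orientation: [-2.109, -2.328, 0.0]
contact_force: [4.3, 2.0, -0.5]
grip_width: -0.0002
```

```bash
python3 - <<'E'
from h import *
g=grab("side"); save(g,"p6s",(340,540,130,310),3)
a=cv2.imread("pics/p5s.png").astype(int);b=cv2.imread("pics/p6s.png").astype(int)
print(np.abs(a-b).max())
E
```

```text
3
```

Lid has stopped fully down. Release the switch slowly, then lift clear.

Request:
{"fn": "send_rows", "kwargs": {"moves": [0, 6, 0, 0, 0, 12, 0, 0, 0, 18, 0, 0, 0, 24, 0, 0, 0, 32, 0, 0, 0, 36, 0, 0]}}

```text
clock: 56.25
tcp_pos: [0.5693, -0.0053, 0.1651]
orientation: [-2.109, -2.328, 0.0]
contact_force: [0.9, -0.2, 0.0]
grip_width: -0.0005
```

Request:
{"fn": "send_rows", "kwargs": {"moves": [0, 0, -40, 0, 0, 0, -90, 0, 0, 0, -140, 0, 0, 0, -180, 0, 0, 0, -180, 0, 0, 0, -180, 0, 0, 0, -180, 0, 0, 0, -180, 0]}}

```text
clock: 57.25
tcp_pos: [0.5684, -0.0055, 0.3442]
orientation: [-2.108, -2.327, 0.002]
contact_force: [-0.1, 0.4, 0.5]
grip_width: -0.0001
```

```bash
python3 - <<'E'
from h import *
f=grab("wrist"); save(f,"q1"); s=grab("scene"); save(s,"q1c",(200,440,120,320),3)
print(pose()[0],r.get_obs()["contact_force"],r.get_obs()["qvel"].round(3))
g=grab("side"); save(g,"q1s",(180,500,150,310),2.5)
E
```

```text
[ 0.56858087 -0.0054076   0.34460569] [-0.40147073  0.76655631  0.41250217] [ 0.    -0.003 -0.002 -0.005  0.     0.001  0.   ]
```

View pics/q1.png

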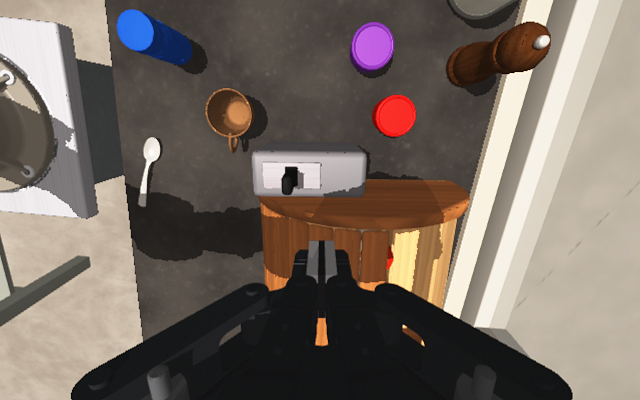

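View pics/q1c.png

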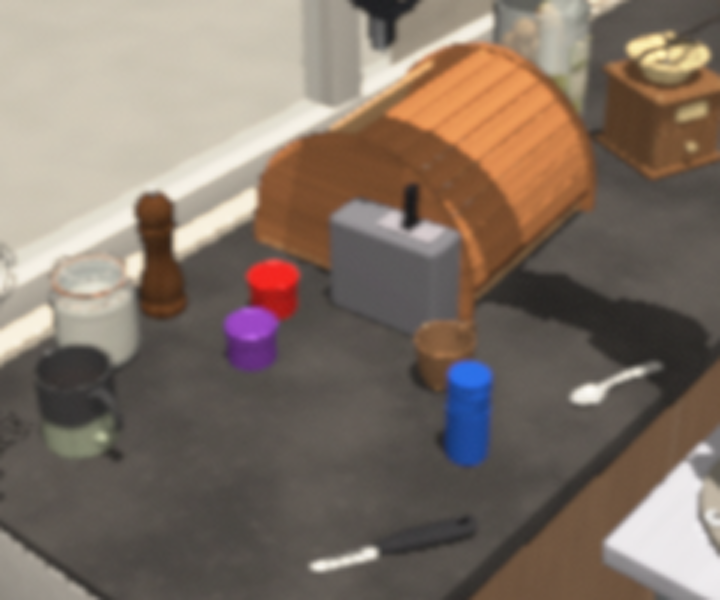

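Request:
{"fn": "send_rows", "kwargs": {"moves": [-50, 20, 0, 0, -110, 40, 0, 0, -170, 60, 0, 0, -230, 80, 0, 0, -290, 90, 0, 0, -290, 90, 0, 0, -290, 90, 0, 0]}}

```text
clock: 58.28
tcp_pos: [0.687, -0.2846, 0.3446]
orientation: [-2.108, -2.327, -0.001]
contact_force: [0.4, 1.4, 1.7]
grip_width: 0.0
```

```bash
python3 - <<'E'
from h import *
f=grab("wrist"); save(f,"q2"); print(pose()[0],r.get_obs()["contact_force"])
E
```

```text
[ 0.6871275  -0.28343503  0.34517531] [-0.44672335  0.33301752  0.29035933]
```

View pics/q2.png

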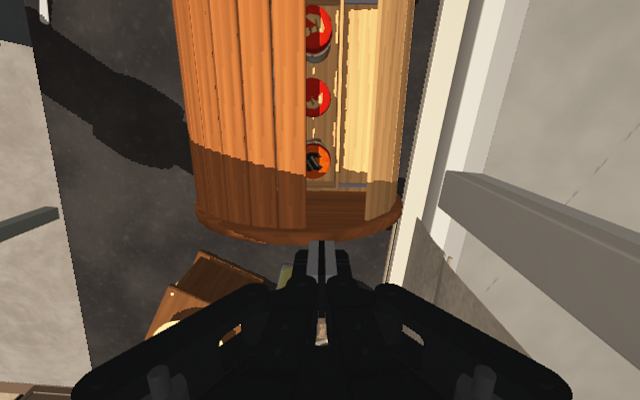

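The three jars stand upright in the back lane behind the lid, and the robot touches nothing. I'm handing in.

```bash
python3 - <<'E'
from bench import r
print(r.hand_in())
E
```

```text
the job is handed in; nothing more can be done
None
```

I stood the three capped jars in the back lane and the one white tin in the front lane. I then pushed the tray home and held the switch toward the robot until the lid was down. The job was handed in at about 58 s, and it reports no verdict.

**What the last checks showed:**
- **Jars:** all three stand upright in the back lane, seen from above through the open rear of the bin.
- **Tray:** it stopped moving when I pushed with about 19 N, after roughly 0.161 m of travel, so I take it as fully home.
- **Lid:** it looks fully down in the side view, and two pictures 2 s apart with the switch still held were the same.
- **Switch:** it looks upright again in the scene view, and the arm is clear with near-zero contact force.
- **Mug and cup:** in the last scene view both look where they were, judged by eye.

**What I could not confirm or what disagreed:**
- **Tin count:** I found only one tin; the purple and red look-alikes were left alone. I took the second tin as absent.
- **Tin position:** the tin sat about 17 mm to the left along its lane after I released it. That was still well inside the lane, and it was upright when last seen. The closed lid now hides it, so I did not see it again at the end.
- **Early estimates:** my first rough scene and side positions for the tray were about 10 mm off the wrist camera, and the scene view put the switch about 7 mm off. I used the wrist values because they matched the given sizes.

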